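# Clamp the spice grinder and hold its bayonet lid at pulse

### The arm

A 6-joint arm with a two-finger parallel gripper is mounted at the origin on a cart in front of the work surface, level with it; the furniture and walls round the work are solid. World frame = base frame: x ahead of the robot, y to its left, z up, the work surface at z = 0. Lengths are in m, angles in rad, forces in N, time in s.
With the tool pointing down it reaches from about 0.225 to 0.725 m from the base axis. Payload 3.1 kg.
Tool frame: the origin (TCP) lies between the finger pads; the fingertips stand 19 mm ahead of it and the grasp point (between the pads) is the TCP; y points along the fingers, x is the direction in which the jaws open and shut, and the axes are right-handed (so a half turn about y gives the same grasp; the last joint's range is limited). The gripper opens to 85 mm and grips with 20 to 120 N. Pads are 22 mm wide; open, the fingers measure 114 mm over their backs; the gripper's body (76 mm by 85 mm) begins 54 mm behind the grasp point. The pads swing forward as they close: fully open they stand 13 mm farther back than shut.
Start: joints at [-1.268, 0.048, 0.099, 1.622, 0, 1.443], TCP at [0.219, -0.477, 0.25] pointing down, gripper open.
Joint ranges: [-2.91, 2.91], [-0.99, 1.94], [-1.21, 1.42], [-2.12, 2.29], [-1.49, 1.47], [-3.14, 3.14]. Speed limits (rad/s): [2.79, 2.79, 3.14, 3.14, 3.14, 3.14].

### API

Orientations are given as a 3x3 rotation matrix whose columns are the frame's x, y, z axes.
In Python, from station import env, imaging, sign_off gives the robot as it stands.
- The arm moves only by the tool drive_tool, never from a script. Its argument "deltas" is a list of rows, each a list of 2 entries, a list of its own where there are three numbers: the shift along the tool's x, y, z scaled (see below), then the turn about the tool's y scaled (see below). A call has 1 to 8 rows; each row shifts and turns the pose as measured when the row begins, along the tool's axes as they then stand; what a row does not reach is not made up. The controller multiplies each number of a shift by 500 mm and each number of a turn by pi rad. A row lasts 1/12 s, in which the tool goes at most 41.7 mm and 7.16 degrees, less where a joint would pass 70% of its speed; a pose out of reach is approached as far as the arm can. A call with a number of a shift or a turn outside -1 to 1 is refused whole. A call with a gripper value outside its range is refused whole. "grip" is the finger opening in mm, from 0 to 85.4, set as the call begins (left out, the last holds). The fingers move at their own pace and stop on an object; "squeeze" is the grip in N (left out, the last holds). Time passes only in rows, so rows that do not move let the fingers close. It gives the time, the measured TCP pose, the force and the opening at its end, in the units of the state.
- env.state(): the state, without advancing time (a new reading comes with each control period).
- imaging.get_image(name): name is "scene" or "side" or "wrist"; returns a dict with "image" (480x640x3 uint8, blue, green, red), "fovy" (degrees; the focal length in pixels is half the picture's height over the tangent of half this angle, whatever the lens; pixels are square), "cx", "cy" (the principal point, pixels), "rvec" (rotation vector, rad) and "tvec" (3), from world to camera coordinates, as OpenCV has them; the wrist camera has in their place "tool_from_camera" (4x4, takes a point from camera to tool coordinates, whose origin is the TCP and whose axes are the tool frame's). Camera axes: x right, y down, z forward; pixel columns grow to the right and rows downward; lengths in m; the calibration is good to about 2 mm. The wrist camera is an equidistant fisheye: a pixel r from the principal point sees the ray r / f radians off the axis. A picture is of the moment at which its call begins: read the wrist's pose just before it. There is no depth.
- sign_off(): hands the job in, once; it reports no verdict.
The state is a dict: "time": time; "joints": joint angles; "qd": joint speeds; "joint_torque": joint torques, N m; "ee_pos": TCP position; "eef_rot": TCP orientation; "contact_force": force on the tool from outside, world axes, zero at the start; "torque": the same for the moment, N m; "grip_width": finger opening in m.
Only numpy, scipy, OpenCV 4.12 (cv2) and the standard library are available. Lean on these libraries where they do the work, as an engineer would, in place of code of your own. Each camera call takes 0.05 s, during which the arm holds its last target. There are 200 camera calls.

### The job

Working one-handed: turn the blue-handled crank of the preparation board's vise clockwise until its padded jaw has the spice grinder firmly clamped against the fixed jaw. Then take the dark bayonet lid by its grip bar, drop its two lugs fully home through the notches of the grinder's collar, and twist it clockwise to the orange pulse mark, about half way to the lock. Finish while still gripping the lid and holding it there against its spring; never let it click into the lock, keep the vise tight, and leave the other things where they are.

Things in the scene. Friction and masses are not known exactly. Their poses are not given: they have to be found in the camera images.
- prep_board: Beech one-handed preparation board, fixed, with a white screw vise. z up; y runs from the crank past the grinder to the fixed jaw. Origin on the worktop; board spans x -90..90, y -110..130 mm, its top 18 mm up. Jaws stand 70 mm above the worktop, the screw's bearing block (x -27..27, y -108..-86) 75 mm.
- crank_axis (a point): Fixed point on the vise screw's axis (prep_board's y), 58 mm above the worktop, level along the screw with the middle of the blue handle, which circles it at radius 32 mm in the board's x-z plane.
- crank_grip (a point): Middle of the blue crank handle: a sleeve 20 mm in diameter, 42 mm long, along prep_board's y, spinning freely on its pin; its inner end is 4 mm off the steel crank arm. Pinch it from above (fingers closing along board x) and carry it round without turning the hand.
- vise_crank (a joint): Crank angle, 0..6 rad, grows clockwise seen from the crank end (handle up on the board's -x side, over the top, down on +x). Handle's angle from straight up toward +x = value - 2.269. Jaw 3.82 mm per rad. Both jaws touch the grinder near 3.3; then the pad yields, 38 N per rad: 4.1 to 4.5 is firm. Takes 6 N at the handle, to 5 N more when tight; stays where left.
- vise_jaw: White moving jaw, 90 mm wide, with a black rubber pad; slides along prep_board's +y toward the fixed jaw as the crank is turned. Origin at the foot of its plate.
- grinder: Cordless spice grinder, loose, about 0.65 kg, on the board between the jaws: charcoal body 84 (x) x 76 (y) x 66 mm, on it a steel cup 75 mm in diameter with a slotted collar; 100 mm tall in all. Origin: centre of its underside; z up; x, y nearly as prep_board's. It slides up to 8 mm along y and squares up as it is clamped.
- collar_mouth (a point): Centre of the collar's top face, 100 mm above the grinder's foot; axes as the grinder's. Bore 55.4 mm, lip 5 mm thick, 1.5 mm lead-in; two notches 14 mm wide at +x and -x, reaching radius 32 mm. Dots on the rim from each notch, clockwise from above: white 0 (put in), orange 0.5 rad (pulse), red 1.05 rad (lock).
- grinder_lid: Dark smoked lid, loose, 70 g, 50 mm tall, upright on the worktop. Origin: centre of its underside; z up; x along the grip bar. Spigot 52 mm in diameter, tapered foot, 14 mm deep; flange 63 mm wide; two lugs at +x and -x near the foot, 10 mm wide, to radius 30.5 mm. Same after half a turn. Seated: flange on the collar, origin 14 mm below collar_mouth, x along grinder x.
- lid_bar (a point): Middle of the lid's black grip bar, 38 mm above the lid's origin; axes as the lid's. The bar is 46 (x) x 16 (y) mm and stands from 26 to 50 mm above the lid's foot, on a shoulder 53 mm in diameter; white lines mark its ends. The microwave behind is 0.25 m tall, its door handle only about 0.1 m past the farthest place of the lid: keep the hand from swinging outward.
- twist_ring (a joint): Ring under the collar that the seated lid's lugs carry round, rad, clockwise from above; found at 0, range 0 to 1.05. A spring (to 0.15 N m) drives it back to 0; past 0.9 it clicks over into the lock at 1.05. Lugs have 0.06 rad of play, so it reads about 0.06 less than the lid was turned. Pulse: 0.5, good from 0.3 to 0.7.
- spice_jar_a: Glass spice jar with black cap, 41 x 105 mm, origin at its foot; leave alone.
- spice_jar_b: Glass spice jar with red cap, 46 x 109 mm, origin at its foot; leave alone.
- salt_shaker: Salt shaker, 44 x 90 mm, origin at its foot; leave alone.
- garlic: Garlic bulb, 50 mm, origin at its foot; leave alone.
- lime: Green lime, 57 mm, origin at its foot; leave alone.
- teaspoon: Steel teaspoon, 137 mm long, lying on the worktop; leave alone.
- green_mug: Green and white mug, 78 mm wide, 101 mm tall, origin at its foot; leave alone.
Not all that is in view belongs to the job. What is shaped like the grinder but yellow is not meant.

How it is judged:
By the outcome, as a careful person would: the job done as asked, in the order asked, and still so for the second after the job is handed in, while the arm keeps its last pose, push and grip.
It also fails if it takes over 61 s, if anything falls off the work surface, if the arm or the gripper's body presses on something with over 40 N, if the wrist force passes 120 N, or if a joint passes its speed limit or range.

## Working session

There is one attempt and no reset: what is moved stays moved. The work goes in short steps, Python scripts to look and compute and a tool call to move; the robot and the scene stay as the last step left them, time stands still between calls to the robot, and variables do not carry over. Pictures are saved under pics/ and viewed, about 8 in all and at most 12, crops included, and the job is handed in when it is done.

Besides the shell and the picture viewer there is one more tool, called in YAML: its name, and indented under it one key for each argument. drive_tool: Moves the arm, as the interface text tells. Its arguments: {"type":"object","properties":{"deltas":{"type":"array"},"grip":{"type":"number"},"squeeze":{"type":"number"}},"required":["deltas"]}

```bash
ls; mkdir -p pics
cat > h.py <<'E'
import numpy as np, cv2
from station import env, imaging, sign_off
def grab(n,fn=None):
    s=env.state(); d=imaging.get_image(n); d['s']=s
    if fn: cv2.imwrite(fn,d['image'])
    return d
def ray(d,uv):
    f=240/np.tan(np.radians(d['fovy'])/2)
    p=(np.array(uv,float)-[d['cx'],d['cy']])/f
    if 'rvec' in d:
        R=cv2.Rodrigues(np.array(d['rvec'],float))[0]; t=np.array(d['tvec'],float).ravel()
        v=R.T@np.array([p[0],p[1],1]); return -R.T@t, v/np.linalg.norm(v)
    T=np.array(d['tool_from_camera']); th=np.hypot(*p)
    c=np.array([*(p/max(th,1e-9)*np.sin(th)),np.cos(th)])
    Rw=np.array(d['s']['eef_rot']); return np.array(d['s']['ee_pos'])+Rw@T[:3,3], Rw@T[:3,:3]@c
def onz(d,uv,z):
    o,v=ray(d,uv); return o+v*(z-o[2])/v[2]
def proj(d,X):
    f=240/np.tan(np.radians(d['fovy'])/2)
    if 'rvec' in d:
        R=cv2.Rodrigues(np.array(d['rvec'],float))[0]; c=R@np.array(X)+np.array(d['tvec'],float).ravel(); return f*c[:2]/c[2]+[d['cx'],d['cy']]
    T=np.linalg.inv(np.array(d['tool_from_camera'])); Rw=np.array(d['s']['eef_rot'])
    c=T[:3,:3]@(Rw.T@(np.array(X)-d['s']['ee_pos']))+T[:3,3]; r=np.hypot(c[0],c[1]); th=np.arctan2(r,c[2])
    return c[:2]/r*th*f+[d['cx'],d['cy']]
def tri(d1,p1,d2,p2):
    o1,a=ray(d1,p1);o2,b=ray(d2,p2)
    s=np.linalg.lstsq(np.c_[a,-b],o2-o1,rcond=None)[0]
    return (o1+a*s[0]+o2+b*s[1])/2, np.linalg.norm(o1+a*s[0]-o2-b*s[1])
E
python3 - <<'E'
from h import *
import pickle
D={n:grab(n,f'pics/{n}0.png') for n in('scene','side','wrist')}
pickle.dump(D,open('d0.pkl','wb'))
print(env.state())
for n in('scene','side'): print(n,D[n]['fovy'],ray(D[n],(320,240)))
print(D['wrist']['tool_from_camera'],D['wrist']['fovy'])
E
```

```text
pics
{'time': 0.15, 'joints': array([-1.26778864e+00,  4.86010963e-02,  9.79782241e-02,  1.62200075e+00,
        4.23639134e-05,  1.44301242e+00]), 'qd': array([-0.00074208, -0.00181513,  0.00534102, -0.00116785, -0.00044517,
       -0.00171424]), 'joint_torque': array([ 1.02689795e-03, -3.39259815e+01,  3.20423985e+01,  1.53519848e-02,
       -1.73381754e-04,  5.91084621e-07]), 'ee_pos': array([ 0.21911308, -0.47661586,  0.24938566]), 'eef_rot': array([[ 4.17589711e-01, -5.04815068e-04,  9.08635559e-01],
       [-9.08633902e-01,  1.75668552e-03,  4.17589926e-01],
       [-1.80699261e-03, -9.99998330e-01,  2.74881713e-04]]), 'contact_force': array([-0.54307936, -0.75249747, -0.30351444]), 'torque': array([-0.01039977,  0.01313122,  0.03177074]), 'grip_width': 0.0852431657475762}
scene 50.84842967189244 (array([-0.24391902,  0.66594058,  1.02598259]), array([ 0.60448776, -0.4319818 , -0.66931777]))
side 50.95507057543858 (array([-0.55619122,  0.09949242,  0.88373784]), array([ 0.82868772, -0.05506158, -0.5569963 ]))
[[ 9.99999698e-01 -3.96806998e-04  6.67907393e-04  7.48301137e-05]
 [-7.50606092e-04 -2.71755462e-01  9.62366046e-01 -1.23756263e-01]
 [-2.00366100e-04 -9.62366256e-01 -2.71755678e-01  6.72119318e-02]
 [ 0.00000000e+00  0.00000000e+00  0.00000000e+00  1.00000000e+00]] 65.70646984690485
```

View pics/scene0.png

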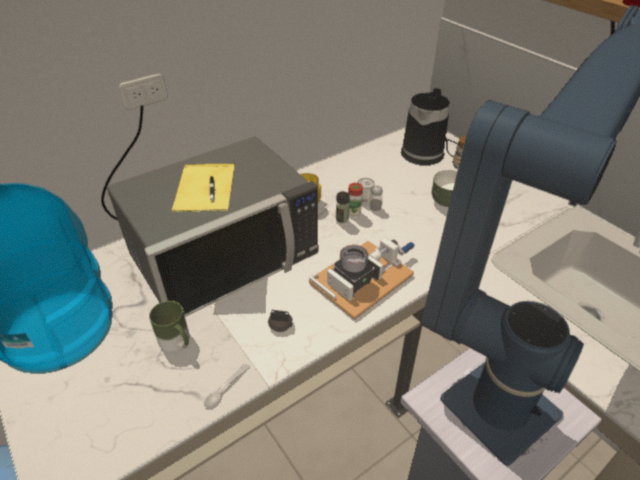

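View pics/side0.png

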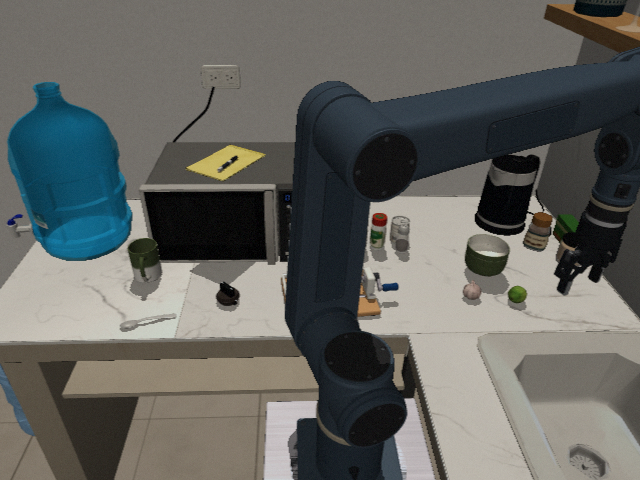

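The scene view shows the beech board with vise and grinder at about (360,275), the blue crank handle at (405,248) and the dark lid at (281,320). The spice jars are near (350,205) and the teaspoon near (225,387). A yellow object at (309,190) stands behind the microwave; it is not the grinder meant, because the one meant is charcoal and sits between the vise jaws. I'll confirm this in one enlarged crop.

Run:
```python
from h import *
im=cv2.imread('pics/scene0.png')[225:345,262:422]
cv2.imwrite('pics/crop0.png',cv2.resize(im,None,fx=5,fy=5,interpolation=cv2.INTER_CUBIC))
import pickle
D=pickle.load(open('d0.pkl','rb'));d=D['scene']
hsv=cv2.cvtColor(d['image'],cv2.COLOR_BGR2HSV)
m=cv2.inRange(hsv,(8,90,80),(20,255,255)); m[:225]=0;m[345:]=0;m[:,:262]=0;m[:,425:]=0
c=max(cv2.findContours(m,0,2)[0],key=cv2.contourArea); h=cv2.convexHull(c)
print(cv2.approxPolyDP(h,4,True).reshape(-1,2).tolist())
for p in cv2.approxPolyDP(h,4,True).reshape(-1,2): print(p,onz(d,p,.018).round(3))
```

```text
[[412, 271], [354, 318], [310, 282], [331, 265], [401, 264]]
[412 271] [ 0.411 -0.118  0.018]
[354 318] [0.375 0.118 0.018]
[310 282] [0.543 0.137 0.018]
[331 265] [0.562 0.052 0.018]
[401 264] [ 0.45  -0.112  0.018]
```

View pics/crop0.png

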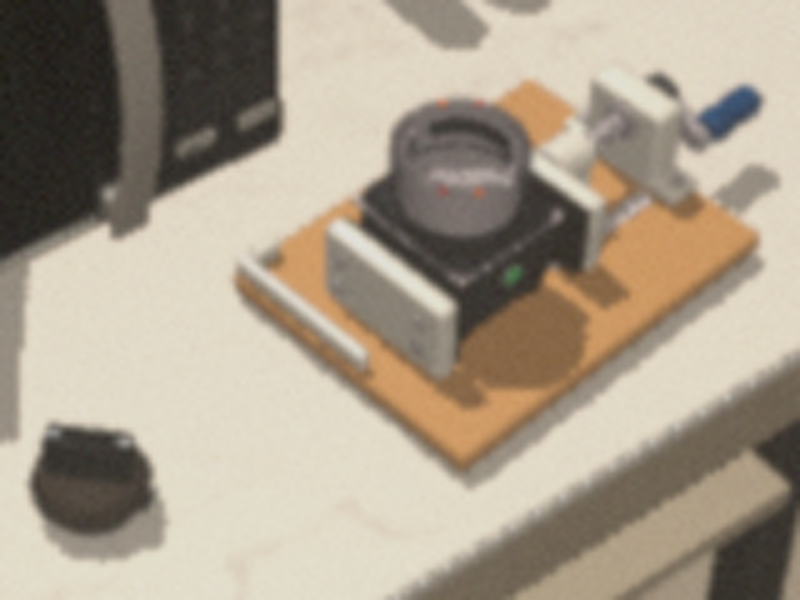

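The crop confirms it: charcoal grinder between the white jaws, blue handle at crop (733,113), dark lid at crop (92,480) with white line ends at (52,432) and (122,440). Next I move to a viewpoint above the board.

```bash
cat >> h.py <<'E'
def plan(pos,yaw,n):
    """rows in tool axes to reach pos with tool-x yaw (rad, world), straight line, n rows"""
    s=env.state(); p=np.array(s['ee_pos']); R=np.array(s['eef_rot'])
    y0=np.arctan2(R[1,0],R[0,0]); dy=(yaw-y0+np.pi)%(2*np.pi)-np.pi
    d=np.array(pos)-p; rows=[]
    for i in range(n):
        a=y0+dy*i/n; X=np.array([np.cos(a),np.sin(a),0]);Z=np.array([-np.sin(a),np.cos(a),0])
        v=d/n/.5; rows.append([[round(float(v@X),4),round(float(-v[2]),4),round(float(v@Z),4)],round(float(-dy/n/np.pi),4)])
    print('dyaw',dy,'dist',np.linalg.norm(d)); print(rows)
E
python3 - <<'E'
from h import *
import pickle
D=pickle.load(open('d0.pkl','rb'))
bl=[]
for n in('scene','side'):
    d=D[n]; hsv=cv2.cvtColor(d['image'],cv2.COLOR_BGR2HSV)
    m=cv2.inRange(hsv,(100,130,60),(125,255,255)); m[:,:370]=0; m[:225]=0;m[300:]=0;m[:,425:]=0
    ys,xs=np.nonzero(m); bl.append((xs.mean(),ys.mean())); print(n,bl[-1],len(xs))
print('handle',tri(D['scene'],bl[0],D['side'],bl[1]))
print('lid',tri(D['scene'],(281,321),D['side'],(227,294)))
print('bar ends',[onz(D['scene'],(262+x/5,225+y/5),.05).round(3) for x,y in((52,432),(122,440))])
plan([.49,-.03,.27],0.13,14)
E
```

```text
scene (np.float64(nan), np.float64(nan)) 0
side (np.float64(390.11267605633805), np.float64(285.71830985915494)) 71
 ** On entry to DLASCL parameter number  4 had an illegal value
 ** On entry to DLASCL parameter number  4 had an illegal value
 ** On entry to DLASCL parameter number  4 had an illegal value
 ** On entry to DLASCL parameter number  4 had an illegal value
 ** On entry to DLASCL parameter number  5 had an illegal value
 ** On entry to DLASCL parameter number  4 had an illegal value<stdin>:8: RuntimeWarning: Mean of empty slice.
  ret = ret.dtype.type(ret / rcount)
Traceback (most recent call last):
  File "h.py", line 27, in tri
    s=np.linalg.lstsq(np.c_[a,-b],o2-o1,rcond=None)[0]
      ~~~~~~~~~~~~~~~^^^^^^^^^^^^^^^^^^^^^^^^^^^^^^
numpy.linalg.LinAlgError: SVD did not converge in Linear Least Squares
```

Run:
```python
from h import *
import pickle
D=pickle.load(open('d0.pkl','rb'))
print('handle',tri(D['scene'],(408.6,247.6),D['side'],(390.1,285.7)))
print('lid',tri(D['scene'],(281,321),D['side'],(227,294)))
print('bar ends',[onz(D['scene'],(262+x/5,225+y/5),.05).round(3) for x,y in((52,432),(122,440))])
plan([.49,-.03,.27],0.13,16)
```

```text
handle (array([ 0.46995118, -0.15620023,  0.04434376]), np.float64(0.0030116924050276545))
lid (array([0.47401543, 0.27381818, 0.02207253]), np.float64(0.0029233854304263284))
bar ends [array([0.491, 0.287, 0.05 ]), array([0.466, 0.261, 0.05 ])]
dyaw 1.2700045244537321 dist 0.5227527147147971
[[[-0.0366, -0.0026, 0.0541], -0.0253], [[-0.0322, -0.0026, 0.0568], -0.0253], [[-0.0276, -0.0026, 0.0592], -0.0253], [[-0.0228, -0.0026, 0.0612], -0.0253], [[-0.0179, -0.0026, 0.0628], -0.0253], [[-0.0128, -0.0026, 0.064], -0.0253], [[-0.0077, -0.0026, 0.0648], -0.0253], [[-0.0026, -0.0026, 0.0652], -0.0253], [[0.0026, -0.0026, 0.0652], -0.0253], [[0.0078, -0.0026, 0.0648], -0.0253], [[0.0129, -0.0026, 0.064], -0.0253], [[0.0179, -0.0026, 0.0628], -0.0253], [[0.0229, -0.0026, 0.0612], -0.0253], [[0.0276, -0.0026, 0.0592], -0.0253], [[0.0322, -0.0026, 0.0568], -0.0253], [[0.0366, -0.0026, 0.054], -0.0253]]
```

drive_tool:
  deltas:
    - [[-0.036, -0.003, 0.054], -0.025]
    - [[-0.032, -0.003, 0.057], -0.025]
    - [[-0.028, -0.003, 0.059], -0.025]
    - [[-0.023, -0.003, 0.061], -0.025]
    - [[-0.018, -0.003, 0.063], -0.025]
    - [[-0.013, -0.003, 0.064], -0.025]
    - [[-0.008, -0.003, 0.065], -0.025]
    - [[-0.003, -0.003, 0.065], -0.025]

```text
time: 0.82
ee_pos: [0.3534, -0.2478, 0.256]
eef_rot: [[0.879, -0.006, 0.476], [-0.476, 0.007, 0.879], [-0.008, -1.0, 0.004]]
contact_force: [0.0, -0.5, 0.4]
grip_width: 0.0854
```

drive_tool:
  deltas:
    - [[0.003, -0.003, 0.065], -0.025]
    - [[0.008, -0.003, 0.065], -0.025]
    - [[0.013, -0.003, 0.064], -0.025]
    - [[0.018, -0.003, 0.063], -0.025]
    - [[0.023, -0.003, 0.061], -0.025]
    - [[0.028, -0.003, 0.059], -0.025]
    - [[0.032, -0.003, 0.057], -0.025]
    - [[0.036, -0.003, 0.054], -0.025]

```text
time: 1.48
ee_pos: [0.4878, -0.0088, 0.2672]
eef_rot: [[0.987, -0.008, -0.163], [0.163, 0.008, 0.987], [-0.006, -1.0, 0.009]]
contact_force: [0.4, -0.0, 0.5]
grip_width: 0.0858
```

Run:
```python
from h import *
plan([.49,-.03,.27],0.13,4)
```

```text
dyaw -0.033985249268532414 dist 0.0214849064989479
[[[-0.0006, -0.0014, -0.0106], 0.0027], [[-0.0006, -0.0014, -0.0106], 0.0027], [[-0.0005, -0.0014, -0.0106], 0.0027], [[-0.0004, -0.0014, -0.0106], 0.0027]]
```

Run:
```python
from h import *
import pickle
d=grab('wrist','pics/w1.png'); pickle.dump(d,open('w1.pkl','wb'))
print(d['s']['ee_pos'])
```

```text
[ 0.48780167 -0.00881453  0.2671814 ]
```

View pics/w1.png

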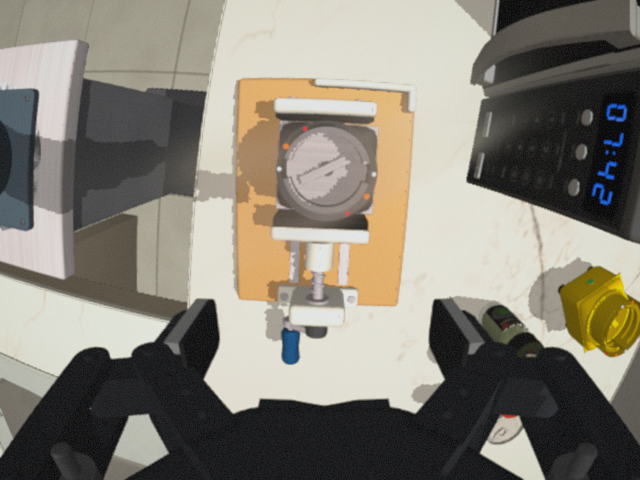

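Wrist view: board corners are near (237,80), (414,85), (398,305) and (240,299). The blue handle is at (290,345), the collar at (326,172) and the yellow decoy at (605,310). There is clear space around the handle.

Run:
```python
from h import *
import pickle
d=pickle.load(open('w1.pkl','rb'))
hsv=cv2.cvtColor(d['image'],cv2.COLOR_BGR2HSV)
m=cv2.inRange(hsv,(8,90,90),(20,255,255)); m[:70]=0;m[320:]=0;m[:,:230]=0;m[:,425:]=0
# fit: edges in world coords
ys,xs=np.nonzero(m); c=max(cv2.findContours(m,0,1)[0],key=cv2.contourArea).reshape(-1,2)
W=np.array([onz(d,p,.018)[:2] for p in c]); h=cv2.minAreaRect(W.astype(np.float32)*1000); print('rect',h)
for p in((237,80),(414,84),(398,305),(240,299)): print(p,onz(d,p,.018).round(4))
b=cv2.inRange(hsv,(100,120,40),(125,255,255)); b[:320]=0;b[370:]=0;b[:,:270]=0;b[:,310:]=0
c=np.argwhere(b)[:,::-1].astype(np.float32); print('blue',cv2.minAreaRect(c),len(c), 'grip@z.037',onz(d,c.mean(0),.037))
g=onz(d,(326,172),.118);print('collar rough',g)
```

```text
rect ((480.1376037597656, 4.0420989990234375), (177.38523864746094, 237.06582641601562), 7.022456645965576)
(237, 80) [0.3766 0.109  0.018 ]
(414, 84) [0.553  0.1339 0.018 ]
(398, 305) [ 0.5841 -0.1018  0.018 ]
(240, 299) [ 0.4088 -0.1241  0.018 ]
blue ((290.0, 346.0), (34.0, 16.0), 90.0) 484 grip@z.037 [ 0.47228309 -0.16222468  0.037     ]
collar rough [0.47954857 0.03627788 0.118     ]
```

Run:
```python
from h import *
import pickle
d=pickle.load(open('w1.pkl','rb'));D=pickle.load(open('d0.pkl','rb'))
a=.134;xh=np.array([np.cos(a),np.sin(a)]);yh=np.array([-xh[1],xh[0]]);o=np.array([.4819,-.0057])
def B(P): return np.round([(P[:2]-o)@xh*1e3,(P[:2]-o)@yh*1e3,P[2]*1e3],1)
for n,p in(('scene',(408.6,247.6)),('side',(390.1,285.7))):
    P,e=tri(d,(290,346),D[n],p); print(n,B(P),e)
P,e=tri(D['side'],(390.1,285.7),D['scene'],(408.6,247.6));print(B(P))
im=D['side']['image'][265:325,270:410]; cv2.imwrite('pics/c2.png',cv2.resize(im,None,fx=5,fy=5,interpolation=cv2.INTER_CUBIC))
for v in np.arange(0,.7,.1):
    t=v-2.269; X=np.array([*(o+xh*.032*np.sin(t)-yh*.15),.058+.032*np.cos(t)])
    print(round(v,1),B(X),proj(d,X).round(1),proj(D['scene'],X).round(1),proj(D['side'],X).round(1))
# lid in side: dark blob
```

```text
scene [ -30.  -151.8   38.9] 0.0015007722768744822
side [ -29.8 -149.1   44.2] 0.00033327605066758555
[ -31.9 -147.6   44.3]
0.0 [ -24.5 -150.    37.4] [295.3 343.6] [406.9 247.2] [389.6 286.4]
0.1 [ -26.4 -150.    40. ] [293.4 344.7] [407.5 246.8] [390.  286.1]
0.2 [ -28.1 -150.    42.7] [291.6 345.9] [408.1 246.4] [390.2 285.7]
0.3 [ -29.5 -150.    45.6] [290.1 347.2] [408.6 245.9] [390.5 285.2]
0.4 [ -30.6 -150.    48.6] [288.9 348.6] [409.  245.4] [390.7 284.5]
0.5 [ -31.4 -150.    51.7] [287.9 350.1] [409.3 244.7] [390.9 283.8]
0.6 [ -31.8 -150.    54.9] [287.2 351.6] [409.6 244. ] [391.1 283. ]
```

```bash
cat >> h.py <<'E'
a=.134;xh=np.array([np.cos(a),np.sin(a)]);yh=np.array([-xh[1],xh[0]]);o=np.array([.4819,-.0057])
def B(P): P=np.array(P);return np.round([(P[:2]-o)@xh*1e3,(P[:2]-o)@yh*1e3,P[2]*1e3],1)
def W(x,y,z): return np.array([*(o+xh*x/1e3+yh*y/1e3),z/1e3])
E
python3 - <<'E'
from h import *
plan(W(-29,-152,100),.134,8)
E
```

```text
dyaw -0.03795587248822718 dist 0.22938081878700345
[[[-0.0108, 0.0417, -0.0378], 0.0015], [[-0.0106, 0.0417, -0.0379], 0.0015], [[-0.0104, 0.0417, -0.0379], 0.0015], [[-0.0103, 0.0417, -0.038], 0.0015], [[-0.0101, 0.0417, -0.038], 0.0015], [[-0.0099, 0.0417, -0.0381], 0.0015], [[-0.0097, 0.0417, -0.0381], 0.0015], [[-0.0095, 0.0417, -0.0382], 0.0015]]
```

drive_tool:
  deltas:
    - [[-0.011, 0.03, -0.038], 0.0015]
    - [[-0.011, 0.035, -0.038], 0.0015]
    - [[-0.01, 0.04, -0.038], 0.0015]
    - [[-0.01, 0.042, -0.038], 0.0015]
    - [[-0.01, 0.042, -0.038], 0.0015]
    - [[-0.01, 0.042, -0.038], 0.0015]
    - [[-0.01, 0.042, -0.038], 0.0015]
    - [[-0.01, 0.042, -0.038], 0.0015]
  grip: 50
  squeeze: 40

```text
time: 2.2
ee_pos: [0.4787, -0.1564, 0.1052]
eef_rot: [[0.989, 0.006, -0.15], [0.15, 0.014, 0.989], [0.008, -1.0, 0.013]]
contact_force: [-0.4, 0.1, 0.3]
grip_width: 0.0498
```

Run:
```python
from h import *
s=env.state();print(B(s['ee_pos']),s['grip_width'])
plan(W(-29,-152,44),.134,6)
d=grab('wrist')
hsv=cv2.cvtColor(d['image'],cv2.COLOR_BGR2HSV)
b=cv2.inRange(hsv,(100,120,40),(125,255,255)); n,l,st,c=cv2.connectedComponentsWithStats(b)
for i in range(1,n):
    if st[i,4]>150: print(st[i],c[i],B(onz(d,c[i],.044)))
```

```text
[ -23.3 -148.9  105.2] 0.04976292366588202
dyaw -0.016228282165986485 dist 0.06153392529812851
[[[-0.0019, 0.0204, -0.001], 0.0009], [[-0.0019, 0.0204, -0.001], 0.0009], [[-0.0019, 0.0204, -0.001], 0.0009], [[-0.0019, 0.0204, -0.001], 0.0009], [[-0.0019, 0.0204, -0.001], 0.0009], [[-0.0019, 0.0204, -0.001], 0.0009]]
[ 296  236   37   75 2218] [314.36925158 274.90892696] [ -29.2 -150.3   44. ]
```

drive_tool:
  deltas:
    - [[-0.002, 0.015, -0.001], 0.001]
    - [[-0.002, 0.02, -0.001], 0.001]
    - [[-0.002, 0.02, -0.001], 0.001]
    - [[-0.002, 0.02, -0.001], 0.001]
    - [[-0.002, 0.02, -0.001], 0.001]
    - [[-0.002, 0.02, -0.001], 0.001]
    - [[0, 0, 0], 0]
    - [[0, 0, 0], 0]

```text
time: 2.92
ee_pos: [0.4675, -0.1598, 0.035]
eef_rot: [[0.992, -0.006, -0.125], [0.125, 0.017, 0.992], [-0.003, -1.0, 0.017]]
contact_force: [0.2, 0.5, -0.4]
grip_width: 0.0499
```

drive_tool:
  deltas:
    - [[0, 0, 0], 0]
    - [[0, 0, 0], 0]
    - [[0, 0, 0], 0]
    - [[0, 0, 0], 0]
  grip: 10
  squeeze: 40

```text
time: 3.25
ee_pos: [0.4739, -0.1588, 0.0374]
eef_rot: [[0.992, 0.009, -0.128], [0.128, 0.018, 0.992], [0.011, -1.0, 0.017]]
contact_force: [-4.0, -1.2, -7.0]
grip_width: 0.0188
```

Run:
```python
from h import *
s=env.state();print(B(s['ee_pos']),s['grip_width'],s['contact_force'],s['torque'],s['eef_rot'])
```

```text
[ -28.4 -150.7   37.4] 0.018778845475577052 [-3.95084686 -1.18259327 -7.02986449] [-0.3982713   0.71007867  0.18434162] [[ 0.99167248  0.00860578 -0.12849759]
 [ 0.12832507  0.01826014  0.99156404]
 [ 0.01087956 -0.99979623  0.01700374]]
```

drive_tool:
  deltas:
    - [[0, 0, 0], 0]
    - [[0, 0, 0], 0]
    - [[0, -0.006, 0], 0]
    - [[0, -0.006, 0], 0]
    - [[0, 0, 0], 0]
  grip: 32

```text
time: 3.67
ee_pos: [0.4746, -0.1597, 0.046]
eef_rot: [[0.992, 0.01, -0.128], [0.128, 0.016, 0.992], [0.012, -1.0, 0.015]]
contact_force: [0.7, 0.9, -0.7]
grip_width: 0.032
```

drive_tool:
  deltas:
    - [[0, 0, 0], 0]
    - [[0, 0, 0], 0]
    - [[0, 0, 0], 0]
    - [[0, 0, 0], 0]
  grip: 10
  squeeze: 60

```text
time: 4.0
ee_pos: [0.4741, -0.1602, 0.0469]
eef_rot: [[0.992, 0.01, -0.127], [0.127, 0.016, 0.992], [0.011, -1.0, 0.014]]
contact_force: [-0.6, 0.6, -0.3]
grip_width: 0.0179
```

Run:
```python
from h import *
s=env.state();print(B(s['ee_pos']),s['grip_width'],s['contact_force'],s['torque'])
```

```text
[ -28.4 -152.1   46.9] 0.017941473590234406 [-0.61648225  0.58591925 -0.34715123] [ 0.0268545   0.13954699 -0.155966  ]
```

```bash
cat >> h.py <<'E'
def arc(dv,n=8,e=(0,3.6)):
    s=env.state();p=B(s['ee_pos']); x,z=p[0]-e[0],p[2]-58-e[1]; t=np.arctan2(x,z); print(p,'t',t,'value',t+2.269,'r',np.hypot(x,z),s['contact_force'].round(1),s['grip_width'])
    rows=[]
    for i in range(n):
        X=32*np.sin(t+dv*(i+1))-x; Z=32*np.cos(t+dv*(i+1))-z; x+=X;z+=Z
        rows.append([[round(float(X)/500,4),round(-float(Z)/500,4),0],0])
    print(rows)
E
python3 -c "
from h import *
arc(.17)"
```

```text
[ -28.4 -152.1   46.9] t -2.048429037960585 value 0.22057096203941517 r 31.978899293127647 [-0.6  0.6 -0.3] 0.017941473590234406
[[[-0.0042, -0.01, 0], 0], [[-0.0024, -0.0106, 0], 0], [[-0.0006, -0.0109, 0], 0], [[0.0013, -0.0108, 0], 0], [[0.0031, -0.0104, 0], 0], [[0.0048, -0.0097, 0], 0], [[0.0064, -0.0088, 0], 0], [[0.0078, -0.0076, 0], 0]]
```

drive_tool:
  deltas:
    - [[-0.004, -0.01, 0], 0]
    - [[-0.002, -0.011, 0], 0]
    - [[-0.001, -0.011, 0], 0]
    - [[0.001, -0.011, 0], 0]
    - [[0.003, -0.01, 0], 0]
    - [[0.005, -0.01, 0], 0]

```text
time: 4.5
ee_pos: [0.4715, -0.1604, 0.0741]
eef_rot: [[0.992, 0.002, -0.125], [0.125, 0.017, 0.992], [0.004, -1.0, 0.016]]
contact_force: [0.8, -2.0, -8.6]
grip_width: 0.0178
```

```bash
python3 -c "
from h import *
arc(.17)"
```

```text
[ -31.  -151.9   74.1] t -1.1875121790492111 value 1.081487820950789 r 33.425289826716536 [ 0.8 -2.  -8.6] 0.01777565806136252
[[[0.0075, -0.0086, 0], 0], [[0.0065, -0.0087, 0], 0], [[0.0079, -0.0075, 0], 0], [[0.009, -0.0061, 0], 0], [[0.0099, -0.0045, 0], 0], [[0.0105, -0.0027, 0], 0], [[0.0108, -0.0009, 0], 0], [[0.0108, 0.0009, 0], 0]]
```

drive_tool:
  deltas:
    - [[0.0075, -0.009, 0], 0]
    - [[0.0065, -0.009, 0], 0]
    - [[0.008, -0.0075, 0], 0]
    - [[0.009, -0.006, 0], 0]
    - [[0.01, -0.0045, 0], 0]
    - [[0.0105, -0.0027, 0], 0]
    - [[0.011, -0.001, 0], 0]
    - [[0.011, 0.001, 0], 0]

```text
time: 5.17
ee_pos: [0.4998, -0.157, 0.095]
eef_rot: [[0.992, -0.026, -0.124], [0.125, 0.012, 0.992], [-0.024, -1.0, 0.015]]
contact_force: [-7.5, -1.9, 1.3]
grip_width: 0.0177
```

```bash
python3 -c "
from h import *
arc(.17)"
```

```text
[  -2.5 -152.3   95. ] t -0.0747109828067679 value 2.194289017193232 r 33.49343219199848 [-7.5 -1.9  1.3] 0.01768942994973343
[[[0.0111, 0.0031, 0], 0], [[0.0107, 0.0019, 0], 0], [[0.0102, 0.0037, 0], 0], [[0.0094, 0.0054, 0], 0], [[0.0084, 0.0069, 0], 0], [[0.0071, 0.0082, 0], 0], [[0.0056, 0.0093, 0], 0], [[0.0039, 0.0101, 0], 0]]
```

drive_tool:
  deltas:
    - [[0.011, 0.002, 0], 0]
    - [[0.011, 0.002, 0], 0]
    - [[0.0105, 0.0037, 0], 0]
    - [[0.0095, 0.0055, 0], 0]
    - [[0.0085, 0.007, 0], 0]
    - [[0.0075, 0.0085, 0], 0]
    - [[0.006, 0.0095, 0], 0]
    - [[0.004, 0.0105, 0], 0]

```text
time: 5.83
ee_pos: [0.5268, -0.1536, 0.0828]
eef_rot: [[0.991, -0.048, -0.126], [0.126, 0.005, 0.992], [-0.047, -0.999, 0.011]]
contact_force: [-5.1, -1.0, 3.7]
grip_width: 0.0177
```

```bash
python3 -c "
from h import *
arc(.12)"
```

```text
[  24.7 -152.6   82.8] t 0.8615036102473993 value 3.1305036102473993 r 32.550422424294275 [-5.1 -1.   3.7] 0.01766430793480519
[[[0.0038, 0.0068, 0], 0], [[0.0039, 0.0066, 0], 0], [[0.0031, 0.007, 0], 0], [[0.0022, 0.0074, 0], 0], [[0.0013, 0.0076, 0], 0], [[0.0004, 0.0077, 0], 0], [[-0.0005, 0.0077, 0], 0], [[-0.0015, 0.0075, 0], 0]]
```

drive_tool:
  deltas:
    - [[0.004, 0.007, 0], 0]
    - [[0.004, 0.0075, 0], 0]
    - [[0.003, 0.008, 0], 0]
    - [[0.002, 0.0085, 0], 0]
    - [[0.001, 0.0085, 0], 0]
    - [[0, 0.0085, 0], 0]

```text
time: 6.33
ee_pos: [0.5319, -0.1529, 0.0738]
eef_rot: [[0.99, -0.053, -0.127], [0.127, 0.001, 0.992], [-0.052, -0.999, 0.008]]
contact_force: [-5.8, -2.0, 5.3]
grip_width: 0.0179
```

```bash
python3 -c "
from h import *
arc(.1)"
```

```text
[  29.9 -152.6   73.8] t 1.1833895416682292 value 3.4523895416682295 r 32.293188136199866 [-5.8 -2.   5.3] 0.01787340106898543
[[[0.0016, 0.0063, 0], 0], [[0.0015, 0.0062, 0], 0], [[0.0009, 0.0063, 0], 0], [[0.0002, 0.0064, 0], 0], [[-0.0004, 0.0064, 0], 0], [[-0.001, 0.0063, 0], 0], [[-0.0017, 0.0062, 0], 0], [[-0.0023, 0.006, 0], 0]]
```

drive_tool:
  deltas:
    - [[0.001, 0.012, 0], 0]
    - [[0.001, 0.012, 0], 0]
    - [[0, 0.012, 0], 0]
    - [[-0.001, 0.012, 0], 0]
    - [[-0.002, 0.012, 0], 0]
  squeeze: 80

```text
time: 6.75
ee_pos: [0.5338, -0.1527, 0.0622]
eef_rot: [[0.991, -0.045, -0.129], [0.129, -0.001, 0.992], [-0.044, -0.999, 0.005]]
contact_force: [-5.4, 0.5, 9.2]
grip_width: 0.0175
```

```bash
python3 -c "
from h import *
arc(.1)"
```

```text
[  31.8 -152.6   62.2] t 1.5519306407732258 value 3.820930640773226 r 31.80565987367657 [-5.4  0.5  9.2] 0.01751235890632919
[[[0.0002, 0.0064, 0], 0], [[-0.0008, 0.0063, 0], 0], [[-0.0015, 0.0062, 0], 0], [[-0.0021, 0.006, 0], 0], [[-0.0027, 0.0058, 0], 0], [[-0.0032, 0.0055, 0], 0], [[-0.0038, 0.0052, 0], 0], [[-0.0043, 0.0048, 0], 0]]
```

drive_tool:
  deltas:
    - [[-0.002, 0.013, 0], 0]
    - [[-0.003, 0.013, 0], 0]
    - [[-0.004, 0.013, 0], 0]
    - [[-0.005, 0.013, 0], 0]
    - [[-0.005, 0.013, 0], 0]

```text
time: 7.17
ee_pos: [0.5325, -0.1528, 0.0539]
eef_rot: [[0.991, -0.024, -0.131], [0.131, 0.0, 0.991], [-0.023, -1.0, 0.003]]
contact_force: [-6.2, 2.0, 12.1]
grip_width: 0.0179
```

```bash
python3 -c "
from h import *
arc(.1)
d=grab('wrist','pics/w2.png')"
```

```text
[  30.5 -152.5   53.9] t 1.818088015866178 value 4.087088015866178 r 31.456954715928877 [-6.2  2.  12.1] 0.01789718686552134
[[[-0.0008, 0.0064, 0], 0], [[-0.0025, 0.0059, 0], 0], [[-0.0031, 0.0056, 0], 0], [[-0.0036, 0.0053, 0], 0], [[-0.0041, 0.0049, 0], 0], [[-0.0046, 0.0045, 0], 0], [[-0.005, 0.004, 0], 0], [[-0.0054, 0.0035, 0], 0]]
```

View pics/w2.png

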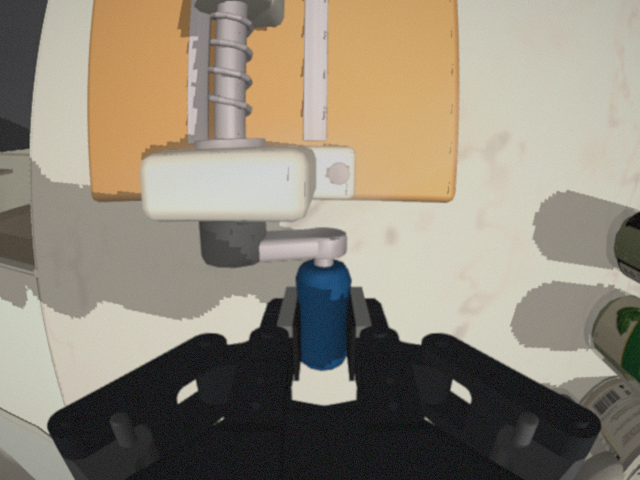

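Wrist view: the blue handle at (323,320) is held between the pads, and the crank arm at (300,245) has swung to the far side. The crank reads about 4.1, so I turn a little further to reach about 4.3.

drive_tool:
  deltas:
    - [[-0.004, 0.013, 0], 0]
    - [[-0.005, 0.013, 0], 0]
    - [[-0.006, 0.013, 0], 0]
    - [[-0.006, 0.012, 0], 0]

```text
time: 7.55
ee_pos: [0.5313, -0.1529, 0.0507]
eef_rot: [[0.991, -0.001, -0.133], [0.133, 0.001, 0.991], [-0.001, -1.0, 0.001]]
contact_force: [-4.4, 2.3, 12.9]
grip_width: 0.0174
```

```bash
python3 -c "
from h import *
arc(.1)"
```

```text
[  29.3 -152.5   50.7] t 1.9269462617700484 value 4.1959462617700485 r 31.261797773000836 [-4.4  2.3 12.9] 0.017385779199186355
[[[-0.0011, 0.0064, 0], 0], [[-0.0031, 0.0056, 0], 0], [[-0.0036, 0.0053, 0], 0], [[-0.0042, 0.0049, 0], 0], [[-0.0046, 0.0044, 0], 0], [[-0.005, 0.0039, 0], 0], [[-0.0054, 0.0034, 0], 0], [[-0.0057, 0.0029, 0], 0]]
```

drive_tool:
  deltas:
    - [[-0.006, 0.013, 0], 0]
    - [[-0.006, 0.013, 0], 0]

```text
time: 7.72
ee_pos: [0.5309, -0.1529, 0.0497]
eef_rot: [[0.991, 0.012, -0.134], [0.134, 0.002, 0.991], [0.012, -1.0, 0.001]]
contact_force: [-7.0, 1.9, 13.7]
grip_width: 0.0177
```

drive_tool:
  deltas:
    - [[0, 0, 0], 0]
    - [[0, 0, 0], 0]
    - [[0, 0, 0], 0]
  grip: 40

```text
time: 7.97
ee_pos: [0.5384, -0.1525, 0.0588]
eef_rot: [[0.99, 0.029, -0.136], [0.136, 0.003, 0.991], [0.029, -1.0, -0.001]]
contact_force: [0.5, -0.1, 0.4]
grip_width: 0.0396
```

```bash
python3 -c "
from h import *
arc(.1,1); d=grab('wrist')
hsv=cv2.cvtColor(d['image'],cv2.COLOR_BGR2HSV)
b=cv2.inRange(hsv,(100,120,40),(125,255,255)); n,l,st,c=cv2.connectedComponentsWithStats(b)
for i in range(1,n):
    if st[i,4]>150: print(st[i],c[i],B(onz(d,c[i],.044)))
print(W(0,-150,58)); 
"
```

```text
[  36.4 -153.1   58.8] t 1.6475682180646747 value 3.9165682180646746 r 36.507533469134835 [ 0.5 -0.1  0.4] 0.03964410202499241
[[[-0.0098, 0.0057, 0], 0]]
[ 279  253   50  103 4285] [303.51061844 303.7915986 ] [  27.1 -150.3   44. ]
[ 0.5019399  -0.15435531  0.058     ]
```

```bash
python3 -c "
from h import *
s=env.state();print(s['joints'].round(3)); R=s['eef_rot'];print(np.arctan2(R[1,0],R[0,0]))
plan([.51,-.05,.22],.134,6)"
```

```text
[-0.403  0.154 -0.169  1.22   0.013  1.031]
0.1366673111756623
dyaw -0.0026673111756623236 dist 0.19301031493607768
[[[-0.0049, -0.0536, 0.0352], 0.0001], [[-0.0049, -0.0536, 0.0352], 0.0001], [[-0.0049, -0.0536, 0.0352], 0.0001], [[-0.0049, -0.0536, 0.0352], 0.0001], [[-0.0049, -0.0536, 0.0352], 0.0001], [[-0.0049, -0.0536, 0.0352], 0.0001]]
```

drive_tool:
  deltas:
    - [[0, -0.03, -0.004], 0]
    - [[0, -0.05, -0.004], 0]
    - [[0, -0.07, 0], 0]
    - [[0, -0.07, 0], 0]
    - [[0, -0.07, 0.02], 0]
    - [[0, -0.05, 0.04], 0]
    - [[0, -0.01, 0.05], 0]
    - [[0, 0, 0.05], 0]
  grip: 60

```text
time: 8.68
ee_pos: [0.5268, -0.0775, 0.2412]
eef_rot: [[0.991, 0.034, -0.131], [0.131, 0.008, 0.991], [0.035, -0.999, 0.004]]
contact_force: [-0.3, -0.8, -0.2]
grip_width: 0.0599
```

```bash
python3 -c "
from h import *
s=env.state();print(s['joints'].round(3),B(s['ee_pos'])); R=s['eef_rot'];print(np.arctan2(R[1,0],R[0,0]))
plan([.45,.20,.28],.0,8)"
```

```text
[-0.282  0.031  0.063  1.572  0.017  1.158] [ 34.9 -77.1 241.2]
0.131661674908565
dyaw -0.13166167490856484 dist 0.29048255895049346
[[[-0.0099, -0.0097, 0.0713], 0.0052], [[-0.0111, -0.0097, 0.0711], 0.0052], [[-0.0123, -0.0097, 0.0709], 0.0052], [[-0.0134, -0.0097, 0.0707], 0.0052], [[-0.0146, -0.0097, 0.0705], 0.0052], [[-0.0157, -0.0097, 0.0702], 0.0052], [[-0.0169, -0.0097, 0.07], 0.0052], [[-0.018, -0.0097, 0.0697], 0.0052]]
```

drive_tool:
  deltas:
    - [[-0.01, -0.01, 0.06], -0.035]
    - [[-0.005, -0.01, 0.065], -0.035]
    - [[0, -0.01, 0.07], -0.035]
    - [[0.005, -0.01, 0.07], -0.035]
    - [[0.01, -0.01, 0.065], -0.035]
    - [[0.015, -0.01, 0.06], -0.035]
    - [[0, 0, 0], -0.035]
    - [[0, 0, 0], -0.035]
  grip: 60

```text
time: 9.35
ee_pos: [0.4535, 0.1204, 0.2772]
eef_rot: [[0.488, 0.049, -0.871], [0.872, 0.019, 0.49], [0.041, -0.999, -0.034]]
contact_force: [0.7, 0.2, -0.1]
grip_width: 0.06
```

```bash
python3 -c "
from h import *
s=env.state();print(s['joints'].round(3),B(s['ee_pos'])); R=s['eef_rot'];print(np.arctan2(R[1,0],R[0,0]))
plan([.44,.25,.25],2.36,8)"
```

```text
[ 0.108 -0.143 -0.032  1.631  0.013  0.62 ] [-11.3 128.8 277.2]
1.0601434382998238
dyaw 1.2998565617001763 dist 0.13306609043517734
[[[0.0266, 0.0068, 0.0188], -0.0517], [[0.0293, 0.0068, 0.0142], -0.0517], [[0.0312, 0.0068, 0.0093], -0.0517], [[0.0323, 0.0068, 0.0041], -0.0517], [[0.0325, 0.0068, -0.0012], -0.0517], [[0.0319, 0.0068, -0.0064], -0.0517], [[0.0305, 0.0068, -0.0115], -0.0517], [[0.0282, 0.0068, -0.0163], -0.0517]]
```

drive_tool:
  deltas:
    - [[0.027, 0.007, 0.019], -0.0398]
    - [[0.029, 0.007, 0.015], -0.0398]
    - [[0.031, 0.007, 0.01], -0.0398]
    - [[0.032, 0.007, 0.006], -0.0398]
    - [[0.031, 0.007, 0.0], -0.0398]
    - [[0.03, 0, 0], -0.0398]
    - [[0.02, 0, 0], -0.0398]
    - [[0.0, 0, 0], -0.0398]
  grip: 60

```text
time: 10.02
ee_pos: [0.4474, 0.2372, 0.2641]
eef_rot: [[-0.469, 0.056, -0.881], [0.883, 0.028, -0.468], [-0.001, -0.998, -0.063]]
contact_force: [0.6, -0.1, -0.0]
grip_width: 0.0599
```

drive_tool:
  deltas:
    - [[0, 0, 0], -0.0398]
    - [[0, 0, 0], -0.038]
    - [[0, 0, 0], 0]
    - [[0, 0, 0], 0]

```text
time: 10.35
ee_pos: [0.4478, 0.241, 0.2645]
eef_rot: [[-0.672, 0.056, -0.738], [0.74, 0.032, -0.671], [-0.014, -0.998, -0.063]]
contact_force: [-0.3, -0.4, 0.2]
grip_width: 0.0599
```

```bash
python3 -c "
from h import *
import pickle
s=env.state();print(s['joints'].round(3),s['ee_pos']); R=s['eef_rot'];print(np.arctan2(R[1,0],R[0,0]))
d=grab('wrist','pics/w3.png'); pickle.dump(d,open('w3.pkl','wb'))
print(proj(d,[.474,.274,.05]))"
```

```text
[ 0.356 -0.06   0.018  1.585  0.011 -0.382] [0.44781328 0.24099453 0.26445241]
2.3079490909163236
[333.82585246 244.79298075]
```

View pics/w3.png

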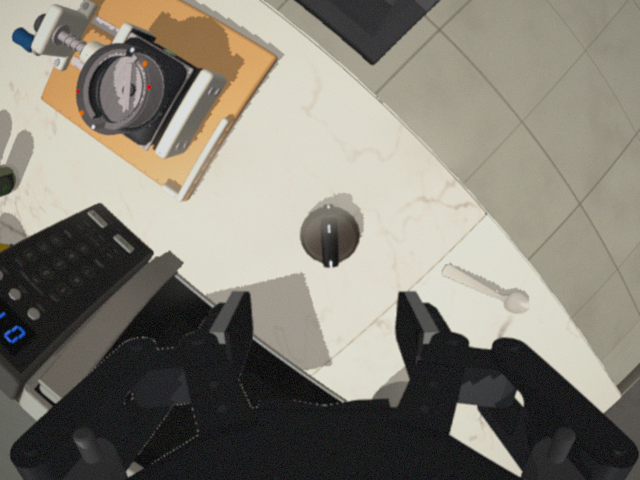

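Wrist view: the lid is centred at (330,235) with its bar running vertically in the image from (330,207) to (332,265), so the pads are already square to it. The teaspoon is at (490,290), well clear.

```bash
python3 -c "
from h import *
import pickle
d=pickle.load(open('w3.pkl','rb'))
for p in((330,207),(332,264)): print(onz(d,p,.05))
c=(onz(d,(330,207),.05)+onz(d,(332,264),.05))/2; v=onz(d,(332,264),.05)-onz(d,(330,207),.05); print(c,np.arctan2(v[1],v[0]),np.linalg.norm(v))
plan([c[0],c[1],.13],np.arctan2(v[1],v[0])+np.pi/2,5)"
```

```text
[0.4491677  0.24628211 0.05      ]
[0.48975146 0.28615435 0.05      ]
[0.46945958 0.26621823 0.05      ] 0.7765548197888423 0.0568932093598649
dyaw 0.03945158070959698 dist 0.138540432803236
[[[0.0017, 0.0538, -0.0132], -0.0025], [[0.0016, 0.0538, -0.0132], -0.0025], [[0.0015, 0.0538, -0.0132], -0.0025], [[0.0014, 0.0538, -0.0132], -0.0025], [[0.0013, 0.0538, -0.0132], -0.0025]]
```

drive_tool:
  deltas:
    - [[0.002, 0.05, -0.013], -0.0025]
    - [[0.002, 0.05, -0.013], -0.0025]
    - [[0.002, 0.05, -0.013], -0.0025]
    - [[0.0015, 0.05, -0.013], -0.0025]
    - [[0.0015, 0.045, -0.013], -0.0025]
    - [[0, 0, 0], 0]

```text
time: 10.9
ee_pos: [0.4803, 0.2726, 0.1448]
eef_rot: [[-0.69, 0.067, -0.721], [0.724, 0.038, -0.689], [-0.019, -0.997, -0.074]]
contact_force: [-0.7, -0.0, -1.2]
grip_width: 0.0599
```

```bash
python3 -c "
from h import *
import pickle
s=env.state();print(s['joints'].round(3),s['ee_pos']); R=s['eef_rot'];print(np.arctan2(R[1,0],R[0,0]))
d=grab('wrist'); pickle.dump(d,open('w4.pkl','wb'))
im=d['image'][150:450,170:490]
cv2.imwrite('pics/w4.png',cv2.resize(im,None,fx=2,fy=2))"
```

```text
[ 0.39   0.04  -0.121  1.334  0.009 -0.372] [0.48025912 0.27258523 0.14481335]
2.332188547272981
```

View pics/w4.png

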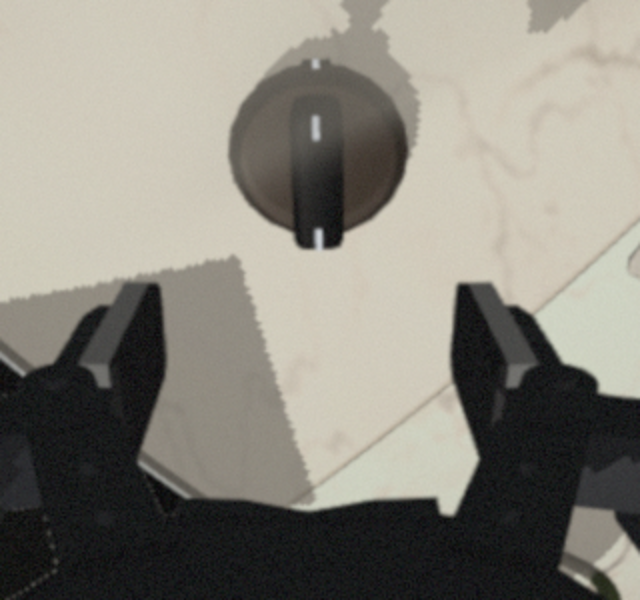

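Crop: the lid bar top spans crop (317,97) to (318,248), and the fingers sit on either side of it.

```bash
python3 -c "
from h import *
import pickle
d=pickle.load(open('w4.pkl','rb'))
A,C=onz(d,(328.5,198.5),.05),onz(d,(329.2,274),.05); c=(A+C)/2; v=C-A; print(c,np.arctan2(v[1],v[0]),np.linalg.norm(v))
E,F=onz(d,(170+228/2,150+150/2),.026),onz(d,(170+408/2,150+150/2),.026);print('flange',E,F,(E+F)/2,np.linalg.norm(E-F))
plan([c[0],c[1],.036],np.arctan2(v[1],v[0])+np.pi/2,6)"
```

```text
[0.47565917 0.27047309 0.05      ] 0.7745750485912346 0.04863360488055292
flange [0.49624686 0.24826113 0.026     ] [0.45430938 0.29171726 0.026     ] [0.47527812 0.2699892  0.026     ] 0.06039194702574488
dyaw 0.013178836801296168 dist 0.111120525246348
[[[0.0006, 0.037, 0.0017], -0.0007], [[0.0006, 0.037, 0.0017], -0.0007], [[0.0007, 0.037, 0.0017], -0.0007], [[0.0007, 0.037, 0.0017], -0.0007], [[0.0007, 0.037, 0.0017], -0.0007], [[0.0007, 0.037, 0.0017], -0.0007]]
```

drive_tool:
  deltas:
    - [[0.0012, 0.025, 0.004], -0.0007]
    - [[0.0012, 0.03, 0.004], -0.0007]
    - [[0.0012, 0.03, 0.004], -0.0007]
    - [[0.0012, 0.03, 0.004], -0.0007]
    - [[0.0012, 0.02, 0.004], -0.0007]
    - [[0.001, 0.01, 0.003], 0]
    - [[0, 0, 0], 0]
    - [[0, 0, 0], 0]

```text
time: 11.62
ee_pos: [0.4813, 0.271, 0.0854]
eef_rot: [[-0.689, 0.085, -0.719], [0.724, 0.045, -0.688], [-0.026, -0.995, -0.093]]
contact_force: [0.6, -0.3, 0.4]
grip_width: 0.0596
```

```bash
cat >> h.py <<'E'
def need(pos):
    s=env.state();R=np.array(s['eef_rot']); d=R.T@(np.array(pos)-s['ee_pos'])
    print('pos',s['ee_pos'].round(4),'need mm',(d*1e3).round(1),'units',(d/.5).round(4),'yaw',np.arctan2(R[1,0],R[0,0]).round(4),'ydir',R[:,1].round(3),'F',s['contact_force'].round(1),'T',s['torque'].round(2),'w',round(float(s['grip_width']),4))
E
python3 -c "
from h import *
need([.4755,.2702,.048])"
```

```text
pos [0.4813 0.271  0.0854] need mm [ 4.4 36.7  8.2] units [0.0088 0.0734 0.0164] yaw 2.3318 ydir [ 0.085  0.045 -0.995] F [ 0.6 -0.3  0.4] T [-0.08  0.06 -0.01] w 0.0596
```

drive_tool:
  deltas:
    - [[0, -0.016, 0], 0]
    - [[0, -0.016, 0], 0]
    - [[0, -0.016, 0], 0]
    - [[0, -0.016, 0], 0]
    - [[0, -0.016, 0], 0]
    - [[0, -0.016, 0], 0]
    - [[0, -0.016, 0], 0]
    - [[0, -0.016, 0], 0]

```text
time: 12.28
ee_pos: [0.4777, 0.2688, 0.1611]
eef_rot: [[-0.689, 0.093, -0.719], [0.725, 0.048, -0.688], [-0.029, -0.994, -0.101]]
contact_force: [-0.1, -0.1, -0.2]
grip_width: 0.0599
```

drive_tool:
  deltas:
    - [[0, 0, 0], 0]
    - [[0, 0.083, 0], 0]
    - [[0, 0.083, 0], 0]
    - [[0, 0, 0], 0]
    - [[0, 0, 0], 0]

```text
time: 12.7
ee_pos: [0.4909, 0.2751, 0.0854]
eef_rot: [[-0.688, 0.107, -0.718], [0.725, 0.054, -0.687], [-0.035, -0.993, -0.115]]
contact_force: [0.3, -0.8, 0.8]
grip_width: 0.0598
```

drive_tool:
  deltas:
    - [[0, -0.01, 0.03], 0]
    - [[0, -0.01, 0.03], 0]
    - [[0, -0.01, 0.03], 0]
    - [[0, -0.01, 0.03], 0]
    - [[0, 0, 0], 0]
    - [[0, 0, 0], 0]

```text
time: 13.2
ee_pos: [0.4456, 0.2321, 0.1066]
eef_rot: [[-0.689, 0.111, -0.717], [0.724, 0.055, -0.687], [-0.037, -0.992, -0.118]]
contact_force: [-0.4, 0.3, -0.2]
grip_width: 0.0599
```

drive_tool:
  deltas:
    - [[0, 0, -0.03], 0]
    - [[0, 0, -0.03], 0]
    - [[0, 0, -0.03], 0]
    - [[0, 0, -0.03], 0]
    - [[0, 0, 0], 0]
    - [[0, 0, 0], 0]

```text
time: 13.7
ee_pos: [0.4956, 0.2783, 0.1215]
eef_rot: [[-0.688, 0.122, -0.715], [0.724, 0.06, -0.687], [-0.04, -0.991, -0.13]]
contact_force: [-0.2, -0.4, 0.0]
grip_width: 0.0598
```

```bash
python3 -c "
from h import *
need([.4755,.2702,.048]); print(env.state()['joints'])"
```

```text
pos [0.4956 0.2783 0.1215] need mm [10.9 69.9 29.5] units [0.0218 0.1398 0.0589] yaw 2.3305 ydir [ 0.122  0.06  -0.991] F [-0.2 -0.4  0. ] T [-0.06  0.1  -0.02] w 0.0598
[ 0.38862361  0.02891298 -0.18426674  1.22181933  0.00976481 -0.37299792]
```

The tool tilt is drifting with every move. I'll run a short characterisation in free air.

drive_tool:
  deltas:
    - [[0, -0.06, 0], 0]

```text
time: 13.78
ee_pos: [0.4884, 0.2752, 0.1447]
eef_rot: [[-0.689, 0.11, -0.717], [0.724, 0.056, -0.687], [-0.036, -0.992, -0.118]]
contact_force: [-0.3, -1.0, -0.8]
grip_width: 0.0597
```

drive_tool:
  deltas:
    - [[0, 0, 0], 0]
    - [[0, 0, 0], 0]

```text
time: 13.95
ee_pos: [0.4909, 0.2762, 0.1515]
eef_rot: [[-0.689, 0.119, -0.715], [0.724, 0.059, -0.687], [-0.039, -0.991, -0.127]]
contact_force: [-0.6, -0.4, -0.9]
grip_width: 0.0603
```

drive_tool:
  deltas:
    - [[0, -0.06, 0], 0]
    - [[0, -0.06, 0], 0]

```text
time: 14.12
ee_pos: [0.4798, 0.2708, 0.2048]
eef_rot: [[-0.689, 0.107, -0.717], [0.724, 0.054, -0.688], [-0.035, -0.993, -0.114]]
contact_force: [0.7, 0.3, 0.4]
grip_width: 0.0601
```

drive_tool:
  deltas:
    - [[0, 0, 0], 0]
    - [[0, 0, 0], 0]

```text
time: 14.28
ee_pos: [0.482, 0.2714, 0.2123]
eef_rot: [[-0.688, 0.117, -0.716], [0.724, 0.058, -0.687], [-0.039, -0.991, -0.125]]
contact_force: [-0.1, -0.8, -0.0]
grip_width: 0.0601
```

drive_tool:
  deltas:
    - [[0, 0, 0.06], 0]
    - [[0, 0, 0.06], 0]

```text
time: 14.45
ee_pos: [0.4421, 0.2319, 0.2044]
eef_rot: [[-0.69, 0.121, -0.714], [0.723, 0.06, -0.688], [-0.04, -0.991, -0.129]]
contact_force: [0.6, -0.6, -0.0]
grip_width: 0.0598
```

drive_tool:
  deltas:
    - [[0, 0, 0], 0]
    - [[0, 0, 0], 0]

```text
time: 14.62
ee_pos: [0.4367, 0.2284, 0.2]
eef_rot: [[-0.689, 0.113, -0.716], [0.724, 0.057, -0.687], [-0.037, -0.992, -0.121]]
contact_force: [0.4, 0.4, -0.4]
grip_width: 0.06
```

drive_tool:
  deltas:
    - [[0, 0, 0], 0.03]
    - [[0, 0, 0], 0.03]
    - [[0, 0, 0], 0.03]
    - [[0, 0, 0], 0.03]

```text
time: 14.95
ee_pos: [0.4368, 0.2287, 0.1976]
eef_rot: [[-0.362, 0.111, -0.926], [0.932, 0.056, -0.357], [0.012, -0.992, -0.124]]
contact_force: [0.5, -0.9, -0.4]
grip_width: 0.0597
```

drive_tool:
  deltas:
    - [[0, 0, 0], 0]
    - [[0, 0, 0], 0]

```text
time: 15.12
ee_pos: [0.4375, 0.2293, 0.1969]
eef_rot: [[-0.362, 0.111, -0.925], [0.932, 0.057, -0.358], [0.013, -0.992, -0.124]]
contact_force: [0.4, 0.0, 0.8]
grip_width: 0.0599
```

drive_tool:
  deltas:
    - [[0, 0.06, 0], 0]

```text
time: 15.2
ee_pos: [0.4451, 0.2326, 0.1736]
eef_rot: [[-0.365, 0.123, -0.923], [0.931, 0.061, -0.36], [0.012, -0.99, -0.137]]
contact_force: [1.2, 1.5, 2.0]
grip_width: 0.06
```

drive_tool:
  deltas:
    - [[0, 0, 0], 0]
    - [[0, 0, 0], 0]

```text
time: 15.37
ee_pos: [0.4409, 0.2314, 0.1657]
eef_rot: [[-0.368, 0.11, -0.923], [0.93, 0.056, -0.364], [0.012, -0.992, -0.123]]
contact_force: [0.6, 0.7, 0.8]
grip_width: 0.0595
```

drive_tool:
  deltas:
    - [[0, -0.06, 0], 0]
    - [[0, 0, 0], 0]
    - [[0, 0.06, 0], 0]
    - [[0, 0, 0], 0]
    - [[0, -0.06, 0], 0]
    - [[0, 0, 0], 0]
    - [[0, 0.06, 0], 0]
    - [[0, 0, 0], 0]

```text
time: 16.03
ee_pos: [0.4428, 0.2324, 0.1763]
eef_rot: [[-0.375, 0.117, -0.919], [0.927, 0.059, -0.371], [0.011, -0.991, -0.131]]
contact_force: [-2.0, -0.3, -1.7]
grip_width: 0.0598
```

drive_tool:
  deltas:
    - [[0, 0, 0], 0]
    - [[0, 0, 0], 0]

```text
time: 16.2
ee_pos: [0.4445, 0.233, 0.181]
eef_rot: [[-0.376, 0.123, -0.918], [0.927, 0.061, -0.371], [0.011, -0.991, -0.137]]
contact_force: [-0.1, 0.2, -0.1]
grip_width: 0.0596
```

drive_tool:
  deltas:
    - [[0, -0.05, 0], 0]
    - [[0, 0.05, 0], 0]
    - [[0, -0.05, 0], 0]
    - [[0, 0.05, 0], 0]
    - [[0, -0.05, 0], 0]
    - [[0, 0.05, 0], 0]
    - [[0, 0, 0], 0]
    - [[0, 0, 0], 0]

```text
time: 16.87
ee_pos: [0.4082, 0.2201, 0.1575]
eef_rot: [[-0.377, 0.029, -0.926], [0.926, 0.028, -0.376], [0.015, -0.999, -0.037]]
contact_force: [0.9, -0.2, 1.4]
grip_width: 0.0602
```

drive_tool:
  deltas:
    - [[0, 0, 0.06], 0]
    - [[0, 0, 0], 0]
    - [[0, 0, -0.06], 0]
    - [[0, 0, 0], 0]
    - [[0, 0, 0.06], 0]
    - [[0, 0, 0], 0]
    - [[0, 0, -0.06], 0]
    - [[0, 0, 0], 0]

```text
time: 17.53
ee_pos: [0.4186, 0.2238, 0.1756]
eef_rot: [[-0.378, 0.052, -0.924], [0.926, 0.036, -0.376], [0.014, -0.998, -0.062]]
contact_force: [1.4, -0.3, 0.3]
grip_width: 0.0604
```

drive_tool:
  deltas:
    - [[0, 0, 0], 0]
    - [[0, 0, 0], 0]

```text
time: 17.7
ee_pos: [0.4227, 0.2252, 0.1818]
eef_rot: [[-0.378, 0.062, -0.924], [0.926, 0.039, -0.376], [0.013, -0.997, -0.072]]
contact_force: [0.3, -0.2, 0.1]
grip_width: 0.0598
```

drive_tool:
  deltas:
    - [[0, 0, 0.05], 0]
    - [[0, 0, -0.05], 0]
    - [[0, 0, 0.05], 0]
    - [[0, 0, -0.05], 0]
    - [[0, 0, 0.05], 0]
    - [[0, 0, -0.05], 0]
    - [[0, 0, 0], 0]
    - [[0, 0, 0], 0]

```text
time: 18.37
ee_pos: [0.3843, 0.2117, 0.1368]
eef_rot: [[-0.377, -0.035, -0.926], [0.926, 0.005, -0.377], [0.018, -0.999, 0.03]]
contact_force: [-0.3, -0.4, 0.5]
grip_width: 0.0601
```

That worked: alternating one-row reversals remove the tilt, now down to -0.035. The approach drifts positive, so I go straight back to the lid.

```bash
python3 -c "
from h import *
need([.4755,.2702,.10]); plan([.4755,.2702,.10],2.345,8)"
```

```text
pos [0.3843 0.2117 0.1368] need mm [  19.1   33.9 -107.6] units [ 0.0382  0.0679 -0.2151] yaw 1.9574 ydir [-0.035  0.005 -0.999] F [-0.3 -0.4  0.5] T [ 0.01 -0.05 -0.  ] w 0.0601
dyaw 0.38758761148500565 dist 0.11440782223858185
[[[0.0049, 0.0092, -0.0266], -0.0154], [[0.0036, 0.0092, -0.0268], -0.0154], [[0.0023, 0.0092, -0.027], -0.0154], [[0.001, 0.0092, -0.0271], -0.0154], [[-0.0003, 0.0092, -0.0271], -0.0154], [[-0.0016, 0.0092, -0.027], -0.0154], [[-0.0029, 0.0092, -0.0269], -0.0154], [[-0.0042, 0.0092, -0.0268], -0.0154]]
```

drive_tool:
  deltas:
    - [[0.005, 0.009, -0.027], -0.0155]
    - [[0.004, 0.009, -0.027], -0.0155]
    - [[0.002, 0.009, -0.027], -0.0155]
    - [[0.001, 0.009, -0.027], -0.0155]
    - [[0, 0.009, -0.027], -0.0155]
    - [[-0.002, 0.009, -0.027], -0.0155]
    - [[-0.003, 0.009, -0.02], -0.0155]
    - [[0, 0, 0], -0.0155]

```text
time: 19.03
ee_pos: [0.4774, 0.2689, 0.1252]
eef_rot: [[-0.714, 0.007, -0.7], [0.7, 0.021, -0.714], [0.01, -1.0, -0.02]]
contact_force: [-1.0, -0.5, -0.7]
grip_width: 0.0599
```

drive_tool:
  deltas:
    - [[0, 0, 0], 0]
    - [[0, 0, 0], 0]

```text
time: 19.2
ee_pos: [0.4817, 0.2707, 0.1313]
eef_rot: [[-0.714, 0.018, -0.7], [0.7, 0.026, -0.714], [0.005, -1.0, -0.031]]
contact_force: [1.1, -0.3, 0.9]
grip_width: 0.0596
```

```bash
python3 -c "
from h import *
need([.4755,.2702,.048]); plan([.4755,.2702,.048],2.345,4)
d=grab('wrist','pics/w5.png')
g=cv2.cvtColor(d['image'],cv2.COLOR_BGR2GRAY)
print(proj(d,[.4755,.2702,.05]))
"
```

```text
pos [0.4817 0.2707 0.1313] need mm [ 3.6 83.1  7.3] units [0.0072 0.1663 0.0145] yaw 2.366 ydir [ 0.018  0.026 -1.   ] F [ 1.1 -0.3  0.9] T [-0.08  0.02  0.05] w 0.0596
dyaw -0.02096035535724816 dist 0.08351999987898223
[[[0.002, 0.0416, 0.0024], 0.0017], [[0.002, 0.0416, 0.0024], 0.0017], [[0.002, 0.0416, 0.0024], 0.0017], [[0.002, 0.0416, 0.0024], 0.0017]]
[329.3291072  251.10657863]
```

drive_tool:
  deltas:
    - [[0.002, 0.03, 0.004], 0.001]
    - [[0.002, 0.03, 0.004], 0.001]
    - [[0.002, 0.03, 0.003], 0.001]
    - [[0.001, 0.03, 0.002], 0.001]
    - [[0, 0.02, 0.001], 0.001]
    - [[0, 0, 0], 0]
    - [[0, 0, 0], 0]
  grip: 45

```text
time: 19.83
ee_pos: [0.4817, 0.2721, 0.0708]
eef_rot: [[-0.698, 0.038, -0.715], [0.716, 0.034, -0.697], [-0.003, -0.999, -0.051]]
contact_force: [0.5, 0.1, 1.0]
grip_width: 0.0447
```

```bash
python3 -c "
from h import *
need([.4755,.2702,.049])
d=grab('wrist')
cv2.imwrite('pics/w6.png',d['image'])
print(proj(d,[.4755,.2702,.05]))
"
```

```text
pos [0.4817 0.2721 0.0708] need mm [ 3.  21.4  6.9] units [0.0059 0.0428 0.0138] yaw 2.3428 ydir [ 0.038  0.034 -0.999] F [0.5 0.1 1. ] T [-0.05 -0.03 -0.02] w 0.0447
[329.95088168 293.94667184]
```

View pics/w6.png

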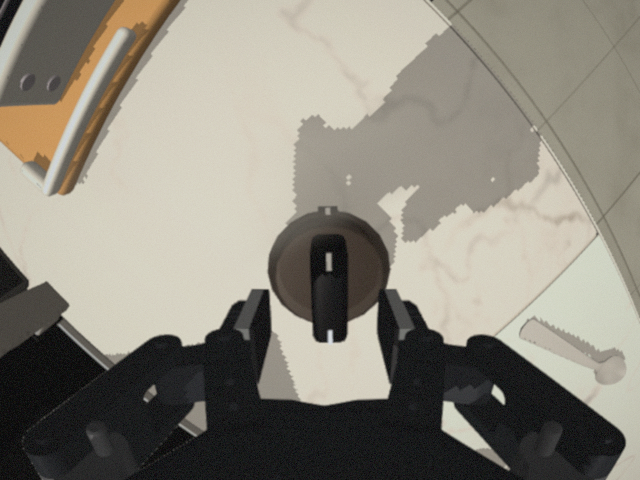

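Wrist view: the bar is at (329,288) between the pads at columns 260 and 388. It needs about 9 mm along tool z and 21 mm down.

drive_tool:
  deltas:
    - [[0.002, 0.012, 0.006], 0]
    - [[0.002, 0.014, 0.006], 0]
    - [[0.002, 0.014, 0.006], 0]
    - [[0, 0.006, 0.003], 0]
    - [[0, 0, 0], 0]
    - [[0, 0, 0], 0]

```text
time: 20.38
ee_pos: [0.4741, 0.268, 0.0484]
eef_rot: [[-0.697, 0.043, -0.716], [0.717, 0.036, -0.696], [-0.005, -0.998, -0.056]]
contact_force: [-0.1, -0.5, -0.7]
grip_width: 0.045
```

```bash
python3 -c "
from h import *
need([.4742,.2690,.048])
"
```

```text
pos [0.4741 0.268  0.0484] need mm [ 0.6  0.4 -0.8] units [ 0.0013  0.0008 -0.0015] yaw 2.3423 ydir [ 0.043  0.036 -0.998] F [-0.1 -0.5 -0.7] T [-0.07  0.02  0.  ] w 0.045
```

drive_tool:
  deltas:
    - [[0, 0, 0], 0]
    - [[0, 0, 0], 0]
    - [[0, 0, 0], 0]
    - [[0, 0, 0], 0]
    - [[0, 0, 0], 0]
  grip: 8
  squeeze: 60

```text
time: 20.8
ee_pos: [0.4747, 0.2682, 0.0491]
eef_rot: [[-0.697, 0.044, -0.716], [0.717, 0.036, -0.696], [-0.005, -0.998, -0.057]]
contact_force: [0.2, 0.4, -0.6]
grip_width: 0.0145
```

```bash
python3 -c "
from h import *
need([.4742,.2690,.048]); s=env.state(); np.savez('grip.npz',R=s['eef_rot'],p=s['ee_pos'])
"
```

```text
pos [0.4747 0.2682 0.0491] need mm [ 0.9  1.1 -0.1] units [ 0.0018  0.0023 -0.0002] yaw 2.3423 ydir [ 0.044  0.036 -0.998] F [ 0.2  0.4 -0.6] T [-0.04  0.03  0.04] w 0.0145
```

drive_tool:
  deltas:
    - [[0, -0.02, 0], 0]
    - [[0, -0.03, 0], 0]
    - [[0, -0.04, 0], 0]
    - [[0, -0.04, 0], 0]
    - [[0, -0.04, 0], 0]
    - [[0, -0.04, 0], 0]
    - [[0, -0.02, 0], 0]
    - [[0, 0, 0], 0]

```text
time: 21.47
ee_pos: [0.4674, 0.2631, 0.1703]
eef_rot: [[-0.697, 0.04, -0.716], [0.717, 0.034, -0.696], [-0.003, -0.999, -0.053]]
contact_force: [-0.0, 0.8, -0.3]
grip_width: 0.0147
```

```bash
cat >> h.py <<'E'
def lid():
    g=np.load('grip.npz'); s=env.state(); R=np.array(s['eef_rot']); Q=R@g['R'].T
    up=Q[:,2]; c=np.array(s['ee_pos'])+Q@(np.array([*LC,0])-g['p'])   # lid origin (foot centre)
    lx=Q@np.array([np.cos(LY),np.sin(LY),0]); print('lid up',up.round(3),'foot',c.round(4),'lid yaw',np.arctan2(lx[1],lx[0]).round(4)); return c,up,np.arctan2(lx[1],lx[0])
LC=(.4742,.2690); LY=.7746
E
python3 -c "
from h import *
need([.4742,.2690,.048]); lid()
import pickle
d=pickle.load(open('w1.pkl','rb'))
"
```

```text
pos [0.4674 0.2631 0.1703] need mm [-1.000e-01  1.227e+02 -2.500e+00] units [-1.000e-04  2.453e-01 -5.100e-03] yaw 2.3424 ydir [ 0.04   0.034 -0.999] F [-0.   0.8 -0.3] T [0.   0.05 0.02] w 0.0147
lid up [0.004 0.002 1.   ] foot [0.4667 0.2637 0.1212] lid yaw 0.7747
```

```bash
python3 -c "
from h import *
plan([.465,.145,.23],1.705,8)
"
```

```text
dyaw -0.6373532405518589 dist 0.1323154095507865
[[[-0.0207, -0.0149, 0.021], 0.0254], [[-0.0223, -0.0149, 0.0193], 0.0254], [[-0.0238, -0.0149, 0.0175], 0.0254], [[-0.0251, -0.0149, 0.0155], 0.0254], [[-0.0263, -0.0149, 0.0135], 0.0254], [[-0.0273, -0.0149, 0.0113], 0.0254], [[-0.0281, -0.0149, 0.0091], 0.0254], [[-0.0287, -0.0149, 0.0069], 0.0254]]
```

drive_tool:
  deltas:
    - [[-0.021, -0.015, 0.02], 0.0255]
    - [[-0.022, -0.015, 0.018], 0.0255]
    - [[-0.024, -0.015, 0.017], 0.0255]
    - [[-0.025, -0.015, 0.015], 0.0255]
    - [[-0.026, -0.015, 0.013], 0.0255]
    - [[-0.027, -0.015, 0.01], 0.0255]
    - [[-0.028, -0.015, 0.008], 0.0255]
    - [[-0.02, 0, 0.004], 0.0255]

```text
time: 22.13
ee_pos: [0.4623, 0.147, 0.215]
eef_rot: [[-0.107, 0.033, -0.994], [0.994, 0.034, -0.106], [0.03, -0.999, -0.036]]
contact_force: [-0.4, 0.1, -1.3]
grip_width: 0.0147
```

drive_tool:
  deltas:
    - [[0, 0, 0], 0]
    - [[0, 0, 0], 0]

```text
time: 22.3
ee_pos: [0.462, 0.1451, 0.2137]
eef_rot: [[-0.103, 0.031, -0.994], [0.994, 0.033, -0.102], [0.029, -0.999, -0.034]]
contact_force: [-0.3, 0.8, -1.3]
grip_width: 0.0147
```

```bash
python3 -c "
from h import *
import pickle
need([.465,.145,.23]); lid()
d=grab('wrist','pics/w7.png'); s=grab('scene','pics/s7.png'); pickle.dump((d,s),open('w7.pkl','wb'))
print(proj(d,[.4795,.0363,.118]),proj(s,[.4795,.0363,.118]))
"
```

```text
pos [0.462  0.1451 0.2137] need mm [  0.  -16.2  -3.6] units [ 0.0001 -0.0325 -0.0071] yaw 1.6744 ydir [ 0.031  0.033 -0.999] F [-0.3  0.8 -1.3] T [0.03 0.06 0.02] w 0.0147
lid up [ 0.026 -0.032  0.999] foot [0.4608 0.1476 0.1646] lid yaw 0.1074
[154.11948211 259.94659635] [355.15261772 253.60601463]
```

View pics/w7.png

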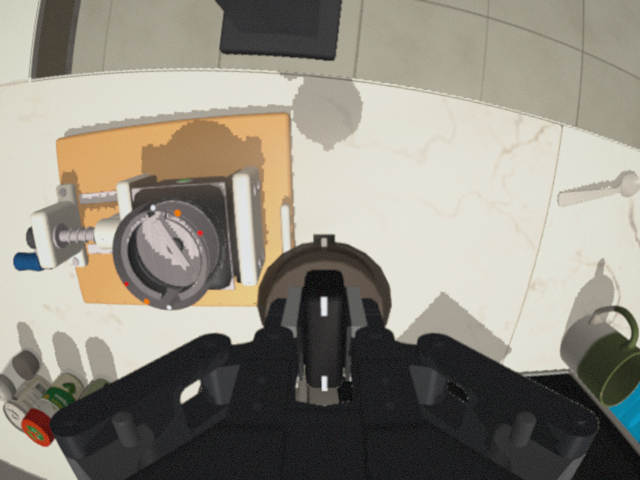

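Wrist view: the lid is held at (323,290) with its near lug at (323,240). The grinder collar is at (162,258) with white dots at about (152,208) and (168,307), orange at (178,213) and (146,301), and red at (199,233) and (126,284). The vise is closed on the grinder and the handle is at (28,262).

```bash
python3 -c "
from h import *
import pickle
d,s=pickle.load(open('w7.pkl','rb')); im=d['image']; hsv=cv2.cvtColor(im,cv2.COLOR_BGR2HSV)
def near(mask,p,r=6):
    m=np.zeros_like(mask); cv2.circle(m,p,r,255,-1); ys,xs=np.nonzero(mask&m); return (xs.mean(),ys.mean()) if len(xs) else p
wm=cv2.inRange(hsv,(0,0,170),(180,60,255)); om=cv2.inRange(hsv,(0,150,120),(25,255,255))
pts={'w':[(152,208),(168,307)],'o':[(178,213),(146,301)],'r':[(199,233),(126,284)]}
ref={}
for k,v in pts.items():
    q=[near(wm if k=='w' else om,p) for p in v]; P=[onz(d,x,.118)[:2] for x in q]; v2=P[1]-P[0]
    print(k,np.round(q,1).tolist(),np.round(P,4).tolist(),'mid',((P[0]+P[1])/2).round(4),'dia',np.linalg.norm(v2).round(4),'ang',np.arctan2(v2[1],v2[0]).round(3))
b=cv2.inRange(hsv,(100,120,40),(125,255,255)); b[:240]=0;b[285:]=0;b[:,50:]=0
ys,xs=np.nonzero(b); print('blue',xs.mean(),ys.mean(),len(xs),B(onz(d,(xs.mean(),ys.mean()),.042)))
for v in (4.1,4.3,4.5):
    t=v-2.269; print(v,proj(d,W(32*np.sin(t),-150,58+32*np.cos(t))))
"
```

```text
w [[152.8, 208.0], [168.2, 309.6]] [[0.4443, 0.0366], [0.5156, 0.0444]] mid [0.4799 0.0405] dia 0.0717 ang 0.109
o [[177.3, 212.5], [146.0, 301.0]] [[0.446, 0.0537], [0.5112, 0.0276]] mid [0.4786 0.0407] dia 0.0703 ang -0.382
r [[199.8, 232.6], [125.9, 283.5]] [[0.4578, 0.0689], [0.4997, 0.0125]] mid [0.4787 0.0407] dia 0.0702 ang -0.93
blue 26.19836956521739 261.5054347826087 368 [  28.5 -159.2   42. ]
4.1 [ 27.99465777 266.14056022]
4.3 [ 30.8345485  262.09728503]
4.5 [ 33.08469467 257.29260625]
```

drive_tool:
  deltas:
    - [[0.05, 0, 0], 0]
    - [[-0.05, 0, 0], 0]
    - [[0.05, 0, 0], 0]
    - [[-0.05, 0, 0], 0]
    - [[0, 0, 0], 0]
    - [[0, 0, 0], 0]

```text
time: 22.9
ee_pos: [0.4595, 0.156, 0.21]
eef_rot: [[-0.13, 0.026, -0.991], [0.991, 0.036, -0.129], [0.032, -0.999, -0.03]]
contact_force: [0.3, -1.0, -0.6]
grip_width: 0.0146
```

```bash
python3 -c "
from h import *
need([.465,.145,.23]); lid()
"
```

```text
pos [0.4595 0.156  0.21  ] need mm [-11.  -20.2  -4.7] units [-0.022  -0.0404 -0.0094] yaw 1.701 ydir [ 0.026  0.036 -0.999] F [ 0.3 -1.  -0.6] T [-0.01  0.07 -0.04] w 0.0146
lid up [ 0.031 -0.033  0.999] foot [0.458  0.1585 0.161 ] lid yaw 0.1342
```

```bash
python3 -c "
from h import *
im=cv2.imread('pics/w7.png')[225:415,245:405]
cv2.imwrite('pics/c7.png',cv2.resize(cv2.convertScaleAbs(im,alpha=1.8),None,fx=3,fy=3,interpolation=cv2.INTER_CUBIC))
"
```

```text
(no output)
```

View pics/c7.png

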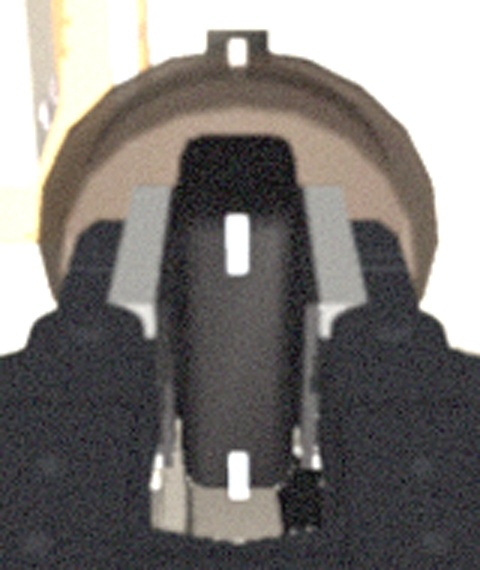

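The enlarged crop shows the bar's top face running from its near edge at crop row 213 to the far edge at about row 492. I'll compute the lid centre in the tool frame from these edges.

```bash
python3 -c "
from h import *
import pickle
g=np.load('grip.npz'); R0,p0=g['R'],g['p']
def lidworld(d,uv,h):  # ray -> tool frame -> lid frame at grip time (world-parallel), intersect height h
    o,v=ray(d,uv); R=np.array(d['s']['eef_rot']); p=np.array(d['s']['ee_pos'])
    o=R0@(R.T@(o-p))+p0; v=R0@(R.T@v); return (o+v*(h-o[2])/v[2])
d7=pickle.load(open('w7.pkl','rb'))[0]
for r2 in (488,500):
    A,C=lidworld(d7,(245+238/3,225+213/3),.05),lidworld(d7,(245+238/3,225+r2/3),.05); v=C-A
    print('w7 bar',((A+C)/2).round(4),np.linalg.norm(v).round(4),np.arctan2(v[1],v[0]).round(4))
L=lidworld(d7,(245+238/3,225+30/3),.004); print('lug tip->centre',(L+.0305*np.array([np.cos(.77),np.sin(.77),0])).round(4), L.round(4))
w4=pickle.load(open('w4.pkl','rb'))
A,C=onz(w4,(170+316/2,150+115/2),.05),onz(w4,(170+319/2,150+248/2),.05);v=C-A;print('w4',((A+C)/2).round(4),np.linalg.norm(v).round(4),np.arctan2(v[1],v[0]).round(4))
print('TCP at grip',p0)
"
```

```text
w7 bar [0.4793 0.2722 0.05  ] 0.0434 0.7721
w7 bar [0.4801 0.273  0.05  ] 0.0457 0.7721
lug tip->centre [0.4799 0.2724 0.004 ] [0.458  0.2512 0.004 ]
w4 [0.4777 0.2723 0.05  ] 0.0432 0.7871
TCP at grip [0.47468177 0.26824866 0.04914099]
```

```bash
sed -i 's/^LC=.*/LC=(.4798,.2727); LY=.772/' h.py
cat >> h.py <<'E'
def go(foot,yaw):
    c,up,ly=lid(); s=env.state();R=np.array(s['eef_rot']); dy=yaw-ly
    # keep foot fixed under yaw: TCP shift needed
    a=R[:,1]; Rt=cv2.Rodrigues(a*(-dy))[0]; r=c-s['ee_pos']; t=np.array(foot)-Rt@r-s['ee_pos']
    print('ydir',a.round(3),'tool mm',(R.T@t*1e3).round(1),'units',(R.T@t/.5).round(4),'turn units',round(-dy/np.pi,4),'F',s['contact_force'].round(1),'T',s['torque'].round(2),'w',round(float(s['grip_width']),4),'TCP',s['ee_pos'].round(4))
E
python3 -c "
from h import *
go([.4788,.0406,.14],.12)
"
```

```text
lid up [ 0.031 -0.033  0.999] foot [0.4647 0.1581 0.1608] lid yaw 0.1316
ydir [ 0.026  0.036 -0.999] tool mm [-118.9   16.9    1.8] units [-0.2379  0.0338  0.0035] turn units 0.0037 F [ 0.3 -1.  -0.6] T [-0.01  0.07 -0.04] w 0.0146 TCP [0.4595 0.156  0.21  ]
```

drive_tool:
  deltas:
    - [[-0.02, 0.002, 0], 0.001]
    - [[-0.03, 0.004, 0], 0.001]
    - [[-0.035, 0.005, 0], 0.001]
    - [[-0.035, 0.005, 0], 0.001]
    - [[-0.035, 0.005, 0], 0]
    - [[-0.035, 0.005, 0], 0]
    - [[-0.03, 0.004, 0], 0]
    - [[-0.015, 0, 0], 0]

```text
time: 23.57
ee_pos: [0.4745, 0.0347, 0.1879]
eef_rot: [[-0.126, 0.023, -0.992], [0.992, 0.034, -0.125], [0.031, -0.999, -0.027]]
contact_force: [-0.3, -0.5, -0.5]
grip_width: 0.0146
```

drive_tool:
  deltas:
    - [[0, 0, 0], 0]
    - [[0, 0, 0], 0]

```text
time: 23.73
ee_pos: [0.4744, 0.0326, 0.1873]
eef_rot: [[-0.122, 0.022, -0.992], [0.992, 0.034, -0.121], [0.031, -0.999, -0.026]]
contact_force: [-0.5, -0.1, -1.0]
grip_width: 0.015
```

```bash
python3 -c "
from h import *
go([.4788,.0406,.13],.12)
"
```

```text
lid up [ 0.035 -0.032  0.999] foot [0.4795 0.0346 0.138 ] lid yaw 0.1239
ydir [ 0.022  0.034 -0.999] tool mm [5.8 8.2 0.1] units [0.0116 0.0163 0.0003] turn units 0.0012 F [-0.5 -0.1 -1. ] T [-0.02 -0.01 -0.  ] w 0.015 TCP [0.4744 0.0326 0.1873]
```

drive_tool:
  deltas:
    - [[0, -0.05, 0], 0]
    - [[0, -0.05, 0], 0]
    - [[0, 0, 0], 0]
    - [[0, 0, 0], 0]

```text
time: 24.07
ee_pos: [0.4713, 0.033, 0.2365]
eef_rot: [[-0.124, 0.016, -0.992], [0.992, 0.036, -0.123], [0.034, -0.999, -0.02]]
contact_force: [0.4, -0.3, -1.2]
grip_width: 0.0147
```

drive_tool:
  deltas:
    - [[0, 0.05, 0], 0]
    - [[0, -0.05, 0], 0]
    - [[0, 0, 0], 0]
    - [[0, 0, 0], 0]

```text
time: 24.4
ee_pos: [0.4485, 0.0377, 0.2057]
eef_rot: [[-0.126, -0.042, -0.991], [0.991, 0.043, -0.128], [0.048, -0.998, 0.037]]
contact_force: [-0.8, 0.2, -0.3]
grip_width: 0.0145
```

```bash
python3 -c "
from h import *
go([.4788,.0406,.13],.12)
"
```

```text
lid up [ 0.1   -0.04   0.994] foot [0.4503 0.0402 0.1562] lid yaw 0.1313
ydir [-0.042  0.043 -0.998] tool mm [ -4.4  25.  -29.3] units [-0.0087  0.0499 -0.0585] turn units 0.0036 F [-0.8  0.2 -0.3] T [-0.03 -0.04 -0.04] w 0.0145 TCP [0.4485 0.0377 0.2057]
```

drive_tool:
  deltas:
    - [[0, 0, 0.06], 0]
    - [[0, 0, 0], 0]
    - [[0, 0, -0.06], 0]
    - [[0, 0, 0], 0]
    - [[0, 0, 0.06], 0]
    - [[0, 0, 0], 0]
    - [[0, 0, -0.06], 0]
    - [[0, 0, 0], 0]

```text
time: 25.07
ee_pos: [0.4451, 0.0409, 0.1963]
eef_rot: [[-0.13, -0.057, -0.99], [0.99, 0.045, -0.133], [0.052, -0.997, 0.051]]
contact_force: [-0.4, -1.0, 0.2]
grip_width: 0.0144
```

drive_tool:
  deltas:
    - [[0, 0, 0.06], 0]
    - [[0, 0, 0], 0]
    - [[0, 0, -0.06], 0]
    - [[0, 0, 0], 0]
    - [[0, 0, 0.06], 0]
    - [[0, 0, 0], 0]
    - [[0, 0, -0.06], 0]
    - [[0, 0, 0], 0]

```text
time: 25.73
ee_pos: [0.4476, 0.0426, 0.1953]
eef_rot: [[-0.133, -0.058, -0.989], [0.99, 0.045, -0.136], [0.052, -0.997, 0.051]]
contact_force: [0.1, 0.7, -1.4]
grip_width: 0.0146
```

drive_tool:
  deltas:
    - [[0, 0, 0], 0]
    - [[0, 0, 0], 0]

```text
time: 25.9
ee_pos: [0.4493, 0.0429, 0.1967]
eef_rot: [[-0.134, -0.055, -0.989], [0.99, 0.045, -0.137], [0.052, -0.997, 0.048]]
contact_force: [-0.6, -0.2, -0.5]
grip_width: 0.015
```

```bash
python3 -c "
from h import *
go([.4788,.0406,.13],.12)
"
```

```text
lid up [ 0.112 -0.042  0.993] foot [0.4505 0.0455 0.1472] lid yaw 0.1411
ydir [-0.055  0.045 -0.997] tool mm [ -9.4  15.3 -28.2] units [-0.0189  0.0307 -0.0564] turn units 0.0067 F [-0.6 -0.2 -0.5] T [-0.03 -0.07 -0.02] w 0.015 TCP [0.4493 0.0429 0.1967]
```

drive_tool:
  deltas:
    - [[0, -0.05, 0], 0]
    - [[0, -0.07, 0], 0]
    - [[0, -0.07, 0], 0]
    - [[0, -0.07, 0], 0]
    - [[0, -0.07, 0], 0]
    - [[0, -0.05, 0], 0]
    - [[0, 0, 0], 0]
    - [[0, 0, 0], 0]

```text
time: 26.57
ee_pos: [0.4566, 0.0347, 0.3986]
eef_rot: [[-0.136, -0.046, -0.99], [0.989, 0.044, -0.138], [0.05, -0.998, 0.04]]
contact_force: [-0.9, -0.1, -2.4]
grip_width: 0.0146
```

drive_tool:
  deltas:
    - [[0, 0.025, -0.004], 0]
    - [[0, 0.025, -0.004], 0]
    - [[0, 0.025, -0.004], 0]
    - [[0, 0.025, -0.004], 0]
    - [[0, 0.025, -0.004], 0]
    - [[0, 0.025, -0.004], 0]
    - [[0, 0, 0], 0]
    - [[0, 0, 0], 0]

```text
time: 27.23
ee_pos: [0.4626, 0.0404, 0.3183]
eef_rot: [[-0.137, -0.043, -0.99], [0.989, 0.043, -0.139], [0.049, -0.998, 0.036]]
contact_force: [0.3, 0.5, -1.2]
grip_width: 0.0149
```

```bash
python3 -c "
from h import *
go([.4788,.0406,.13],.12)
"
```

```text
lid up [ 0.1   -0.041  0.994] foot [0.4644 0.0429 0.2688] lid yaw 0.1425
ydir [-0.043  0.043 -0.998] tool mm [-11.  137.8 -19. ] units [-0.022   0.2756 -0.038 ] turn units 0.0072 F [ 0.3  0.5 -1.2] T [-0.06 -0.06  0.05] w 0.0149 TCP [0.4626 0.0404 0.3183]
```

drive_tool:
  deltas:
    - [[0, 0.03, -0.004], 0.001]
    - [[-0.002, 0.03, -0.004], 0.001]
    - [[-0.003, 0.03, -0.004], 0.001]
    - [[-0.004, 0.03, -0.004], 0.001]
    - [[-0.004, 0.03, -0.004], 0.001]
    - [[-0.003, 0.03, -0.004], 0.001]
    - [[0, 0.03, -0.004], 0]
    - [[0, 0.02, 0], 0]

```text
time: 27.9
ee_pos: [0.4743, 0.0389, 0.2051]
eef_rot: [[-0.118, -0.031, -0.993], [0.992, 0.042, -0.119], [0.046, -0.999, 0.026]]
contact_force: [-0.0, 0.6, -0.7]
grip_width: 0.0145
```

drive_tool:
  deltas:
    - [[0, 0, 0], 0]
    - [[0, 0, 0], 0]

```text
time: 28.07
ee_pos: [0.4727, 0.039, 0.2033]
eef_rot: [[-0.118, -0.035, -0.992], [0.992, 0.043, -0.119], [0.046, -0.998, 0.029]]
contact_force: [0.1, 0.8, -0.6]
grip_width: 0.0146
```

```bash
python3 -c "
from h import *
go([.4788,.0406,.13],.12); print(env.state()['joints'])
"
```

```text
lid up [ 0.092 -0.041  0.995] foot [0.4749 0.0415 0.1538] lid yaw 0.1228
ydir [-0.035  0.043 -0.998] tool mm [-2.4 23.5 -4.4] units [-0.0048  0.0471 -0.0088] turn units 0.0009 F [ 0.1  0.8 -0.6] T [-0.06  0.03 -0.02] w 0.0146 TCP [0.4727 0.039  0.2033]
[-0.08415638 -0.05394238 -0.09700728  1.56599417  0.0395621  -0.20379045]
```

The lid leans about 5 degrees in the plane of the pads. I'll lower the squeeze so the bar can pivot upright as the flange seats, and start it into the mouth.

drive_tool:
  deltas:
    - [[-0.001, 0.008, -0.002], 0]
    - [[-0.001, 0.012, -0.002], 0]
    - [[-0.001, 0.012, -0.002], 0]
    - [[-0.001, 0.012, -0.001], 0]
    - [[0, 0.008, 0], 0]
    - [[0, 0, 0], 0]
    - [[0, 0, 0], 0]
  squeeze: 30

```text
time: 28.65
ee_pos: [0.4778, 0.0383, 0.1785]
eef_rot: [[-0.118, -0.028, -0.993], [0.992, 0.042, -0.119], [0.045, -0.999, 0.023]]
contact_force: [-0.6, -1.2, 0.1]
grip_width: 0.0149
```

```bash
python3 -c "
from h import *
go([.4788,.0406,.118],.12)
"
```

```text
lid up [ 0.085 -0.04   0.996] foot [0.4804 0.0407 0.129 ] lid yaw 0.1227
ydir [-0.028  0.042 -0.999] tool mm [-0.4 11.   1.3] units [-0.0008  0.0221  0.0027] turn units 0.0009 F [-0.6 -1.2  0.1] T [-0.03 -0.06 -0.02] w 0.0149 TCP [0.4778 0.0383 0.1785]
```

drive_tool:
  deltas:
    - [[0, 0.005, 0.001], 0]
    - [[0, 0.006, 0.001], 0]
    - [[0, 0.006, 0.001], 0]
    - [[0, 0.006, 0.001], 0]
    - [[0, 0.006, 0.001], 0]

```text
time: 29.07
ee_pos: [0.4754, 0.0386, 0.164]
eef_rot: [[-0.118, -0.026, -0.993], [0.992, 0.042, -0.119], [0.045, -0.999, 0.021]]
contact_force: [-0.3, 0.3, -0.2]
grip_width: 0.0145
```

```bash
python3 -c "
from h import *
go([.4788,.0406,.104],.12)
"
```

```text
lid up [ 0.083 -0.04   0.996] foot [0.4781 0.041  0.1145] lid yaw 0.1227
ydir [-0.026  0.042 -0.999] tool mm [-1.  10.4 -0.9] units [-0.0019  0.0209 -0.0018] turn units 0.0009 F [-0.3  0.3 -0.2] T [-0.   -0.02  0.01] w 0.0145 TCP [0.4754 0.0386 0.164 ]
```

drive_tool:
  deltas:
    - [[0, 0.005, 0.001], 0]
    - [[0, 0.006, 0.001], 0]
    - [[0, 0.006, 0.0015], 0]
    - [[0, 0.006, 0.0015], 0]

```text
time: 29.4
ee_pos: [0.4739, 0.0391, 0.1545]
eef_rot: [[-0.119, -0.021, -0.993], [0.992, 0.042, -0.119], [0.045, -0.999, 0.016]]
contact_force: [-6.7, 1.0, 20.1]
grip_width: 0.0146
```

```bash
python3 -c "
from h import *
go([.4788,.0406,.104],.12)
"
```

```text
lid up [ 0.078 -0.041  0.996] foot [0.4768 0.0415 0.105 ] lid yaw 0.1228
ydir [-0.021  0.042 -0.999] tool mm [-1.2  1.  -1.9] units [-0.0023  0.0019 -0.0038] turn units 0.0009 F [-6.7  1.  20.1] T [-0.03  0.92  0.02] w 0.0146 TCP [0.4739 0.0391 0.1545]
```

drive_tool:
  deltas:
    - [[0, 0.004, 0.004], 0]
    - [[0, 0.004, 0.004], 0]
    - [[0, 0.005, 0.004], 0]
    - [[0, 0.005, 0.003], 0]

```text
time: 29.73
ee_pos: [0.4731, 0.0389, 0.1542]
eef_rot: [[-0.12, 0.0, -0.993], [0.992, 0.043, -0.12], [0.043, -0.999, -0.006]]
contact_force: [-1.3, 0.8, 9.5]
grip_width: 0.0151
```

```bash
python3 -c "
from h import *
go([.4788,.0406,.104],.12)
d=grab('wrist')
im=d['image'][190:430,160:480]
cv2.imwrite('pics/c9.png',cv2.resize(cv2.convertScaleAbs(im,alpha=1.6),None,fx=2.4,fy=2.4,interpolation=cv2.INTER_CUBIC))
"
```

```text
lid up [ 0.057 -0.041  0.998] foot [0.477  0.0414 0.1048] lid yaw 0.1234
ydir [ 0.     0.043 -0.999] tool mm [-1.   0.8 -1.7] units [-0.0021  0.0015 -0.0033] turn units 0.0011 F [-1.3  0.8  9.5] T [0.11 0.05 0.  ] w 0.0151 TCP [0.4731 0.0389 0.1542]
```

View pics/c9.png

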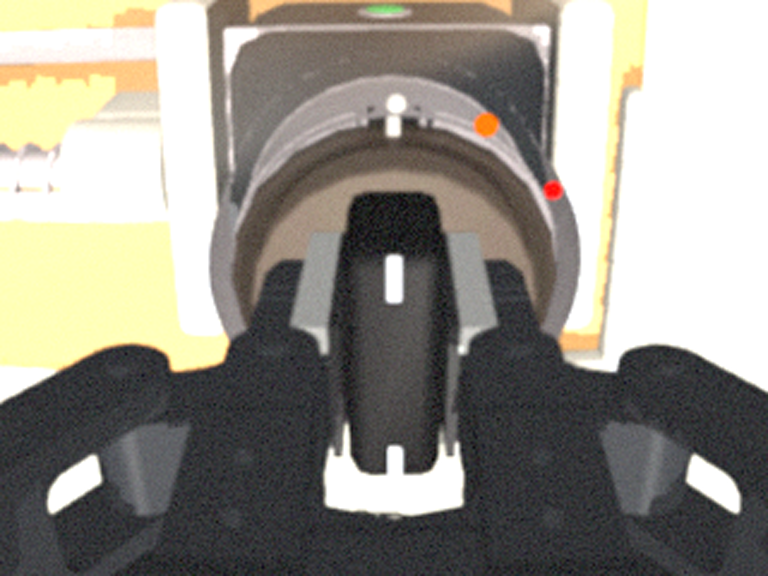

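The crop shows the lid in the collar mouth, its end line at (394,125) lined up with the white dot at (397,103). The orange dot is at (487,125) and the red at (553,190). It still leans slightly, so I continue righting and pressing.

drive_tool:
  deltas:
    - [[0, 0.004, 0.004], 0]
    - [[0, 0.004, 0.004], 0]
    - [[0, 0.004, 0.004], 0]
    - [[0, 0.004, 0.004], 0]
    - [[0, 0.004, 0.004], 0]
    - [[0, 0.004, 0.004], 0]
    - [[0, 0.004, 0.004], 0]

```text
time: 30.37
ee_pos: [0.4715, 0.0388, 0.1535]
eef_rot: [[-0.124, 0.039, -0.991], [0.991, 0.045, -0.123], [0.04, -0.998, -0.044]]
contact_force: [1.6, 1.6, 7.2]
grip_width: 0.0144
```

```bash
python3 -c "
from h import *
go([.4788,.0406,.104],.12)
"
```

```text
lid up [ 0.018 -0.043  0.999] foot [0.4774 0.0414 0.1043] lid yaw 0.1257
ydir [ 0.039  0.045 -0.998] tool mm [-1.   0.3 -1.3] units [-0.0019  0.0006 -0.0025] turn units 0.0018 F [1.6 1.6 7.2] T [ 0.09 -0.46  0.03] w 0.0144 TCP [0.4715 0.0388 0.1535]
```

drive_tool:
  deltas:
    - [[0.004, 0.004, 0.001], 0]
    - [[0.004, 0.004, 0.001], 0]
    - [[0.004, 0.004, 0.001], 0]
    - [[0.004, 0.004, 0.001], 0]
    - [[0.004, 0.004, 0.001], 0]
    - [[0.004, 0.004, 0.001], 0]

```text
time: 30.87
ee_pos: [0.4716, 0.0406, 0.1525]
eef_rot: [[-0.118, 0.056, -0.991], [0.993, 0.016, -0.117], [0.01, -0.998, -0.057]]
contact_force: [-1.5, -3.4, 8.8]
grip_width: 0.0151
```

```bash
python3 -c "
from h import *
go([.4788,.0406,.104],.12)
"
```

```text
lid up [ 0.001 -0.015  1.   ] foot [0.4783 0.0417 0.1034] lid yaw 0.1188
ydir [ 0.056  0.016 -0.998] tool mm [-1.2 -0.6 -0.4] units [-0.0023 -0.0012 -0.0007] turn units -0.0004 F [-1.5 -3.4  8.8] T [-0.91  0.31 -0.03] w 0.0151 TCP [0.4716 0.0406 0.1525]
```

The lid is now upright and seated: estimated foot z is 0.1034 against 0.104 for fully home. Next is the clockwise twist, with a light push down.

drive_tool:
  deltas:
    - [[0.001, 0.003, 0], 0]
    - [[0, 0.002, 0], 0.015]
    - [[0.001, 0.002, 0], 0.025]
    - [[0.001, 0.002, 0], 0.025]
    - [[0.001, 0.002, 0], 0.025]
    - [[0.001, 0.002, 0], 0.025]
  squeeze: 60

```text
time: 31.37
ee_pos: [0.474, 0.0424, 0.1531]
eef_rot: [[0.252, 0.067, -0.965], [0.967, 0.013, 0.254], [0.029, -0.998, -0.061]]
contact_force: [-0.7, 2.0, 5.5]
grip_width: 0.0143
```

```bash
python3 -c "
from h import *
go([.4788,.0406,.104],-.44)
"
```

```text
lid up [-0.013 -0.032  0.999] foot [0.4811 0.042  0.104 ] lid yaw -0.2547
ydir [ 0.067  0.013 -0.998] tool mm [-1.2 -0.2  1.8] units [-0.0023 -0.0004  0.0036] turn units 0.059 F [-0.7  2.   5.5] T [0.43 0.01 0.26] w 0.0143 TCP [0.474  0.0424 0.1531]
```

drive_tool:
  deltas:
    - [[0, 0.002, 0.001], 0.025]
    - [[0, 0.002, 0.001], 0.025]
    - [[0, 0.002, 0.001], 0.015]
    - [[0, 0.002, 0], 0.002]

```text
time: 31.7
ee_pos: [0.4743, 0.0444, 0.1532]
eef_rot: [[0.454, 0.074, -0.888], [0.89, 0.015, 0.456], [0.047, -0.997, -0.059]]
contact_force: [-2.2, -0.2, 6.3]
grip_width: 0.0146
```

```bash
python3 -c "
from h import *
go([.4788,.0406,.104],-.44)
d=grab('wrist','pics/w10.png')
im=d['image'][190:430,160:480]
cv2.imwrite('pics/c10.png',cv2.resize(cv2.convertScaleAbs(im,alpha=1.6),None,fx=2.4,fy=2.4,interpolation=cv2.INTER_CUBIC))
go([.4788,.0406,.104],-.44)
"
```

```text
lid up [-0.025 -0.045  0.999] foot [0.4814 0.0432 0.1041] lid yaw -0.4716
ydir [ 0.074  0.015 -0.997] tool mm [-3.7 -0.2  1.1] units [-0.0073 -0.0003  0.0023] turn units -0.0101 F [-2.2 -0.2  6.3] T [-0.13  0.46  0.33] w 0.0146 TCP [0.4743 0.0444 0.1532]
lid up [-0.025 -0.045  0.999] foot [0.4814 0.0432 0.1041] lid yaw -0.4708
ydir [ 0.074  0.015 -0.997] tool mm [-3.6 -0.2  1.1] units [-0.0072 -0.0003  0.0023] turn units -0.0098 F [-2.5  0.2  5.9] T [-0.13  0.31  0.25] w 0.0149 TCP [0.4743 0.0444 0.1531]
```

View pics/c10.png

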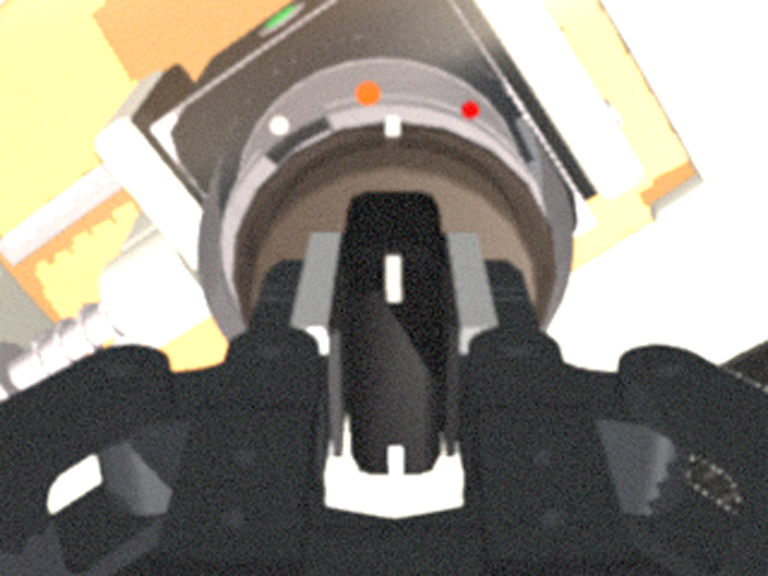

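The crop shows the lid line at (393,125), slightly past the orange dot (368,93) and well short of red (470,110). The white notch at (300,140) is now empty. That puts the lid turn at about 0.59–0.63 and the ring at about 0.53–0.57, inside 0.3–0.7. I'll hold still and check that it stays there.

drive_tool:
  deltas:
    - [[0, 0, 0], 0]
    - [[0, 0, 0], 0]
    - [[0, 0, 0], 0]
    - [[0, 0, 0], 0]
    - [[0, 0, 0], 0]
    - [[0, 0, 0], 0]
    - [[0, 0, 0], 0]
    - [[0, 0, 0], 0]

```text
time: 32.42
ee_pos: [0.4742, 0.0444, 0.1532]
eef_rot: [[0.451, 0.075, -0.889], [0.891, 0.014, 0.454], [0.046, -0.997, -0.06]]
contact_force: [0.8, 2.3, 2.3]
grip_width: 0.0152
```

```bash
python3 -c "
from h import *
go([.4788,.0406,.104],-.44)
d=grab('wrist','pics/w11.png'); a=cv2.imread('pics/w10.png').astype(int); print('image change',np.abs(a-d['image']).mean())
hsv=cv2.cvtColor(d['image'],cv2.COLOR_BGR2HSV); m=cv2.inRange(hsv,(0,150,120),(25,255,255)); 
for x0,y0 in((313,229),(356,236)):
    k=np.zeros_like(m);cv2.circle(k,(x0,y0),12,255,-1);ys,xs=np.nonzero(m&k);print(xs.mean() if len(xs) else 0,ys.mean() if len(ys) else 0)
"
```

```text
lid up [-0.026 -0.044  0.999] foot [0.4814 0.0431 0.1042] lid yaw -0.4685
ydir [ 0.075  0.014 -0.997] tool mm [-3.5 -0.1  1.1] units [-0.0071 -0.0001  0.0023] turn units -0.0091 F [0.8 2.3 2.3] T [-0.06 -0.05  0.24] w 0.0152 TCP [0.4742 0.0444 0.1532]
image change 3.1479383680555557
313.3623188405797 228.43478260869566
355.9032258064516 235.51612903225808
```

Over another 0.7 s the angle stayed put, and the wrist still shows a 0.24 N m reaction about vertical. I'm handing in.

```bash
python3 -c "
from station import sign_off
print(sign_off())"
```

```text
the job is handed in; nothing more can be done
None
```

The job is handed in at about 32.5 s of the 61 s allowed. The grinder is clamped, and the gripper is still holding the lid at the pulse mark against its spring.

- **Vise:** I turned the crank clockwise to about 4.3. Estimates from the arm and camera ranged from 4.2 to 4.4, within the firm range of 4.1 to 4.5. I did not measure the crank again after fitting the lid.
- **Lid:** It is seated through the notches. The estimated foot height is 0.104 m, which is the fully home value.
- **Twist:** The lid is turned about 0.59 rad from the arm's pose. The last picture suggested up to 0.63, slightly past the orange dot and well short of red. That puts the ring at about 0.53–0.57, within 0.3–0.7, and it did not click into the lock.
- **Hold:** Over 0.7 s of holding still, the lid turn changed by less than 0.005 rad, and the wrist showed about 0.24 N m about vertical. Some of that is probably friction, since the spring gives at most 0.15 N m.

**What went wrong:** The hand's tilt drifted with moves, up to about 8°. I partly corrected it in the air, then finished by pressing the lid upright in the collar, with about 20 N peak push at the readings I took. At the end the pose estimate still had the lid leaning about 3°, which disagrees with it being flush. The bar may have pivoted in the pads, and I could not confirm which is right. I did not check the other objects with a final picture; I saw no sign of touching them.

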